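Slide the shortbread bars home in the display tray with a bench scraper

ROBOT

A 6-joint arm with a two-finger parallel gripper is mounted at the origin on the work surface. World frame = base frame: x ahead of the robot, y to its left, z up, the work surface at z = 0. Lengths are in m, angles in rad, forces in N, time in s.
With the tool pointing down it reaches from about 0.25 to 0.8 m from the base axis. Payload 8.5 kg.
Tool frame: the origin (TCP) lies between the finger pads; the fingertips stand 14 mm ahead of it and the grasp point (between the pads) lies 5 mm behind it; y points along the fingers, z is the direction in which the jaws open and shut, and the axes are right-handed (so a half turn about y gives the same grasp; the last joint's range is limited). The gripper opens to 85 mm and grips with 20 to 120 N. Pads are 22 mm wide; open, the fingers measure 114 mm over their backs; the gripper's body (76 mm by 85 mm) begins 54 mm behind the grasp point. The pads swing forward as they close: fully open they stand 13 mm farther back than shut.
Start: joints at [1.274, 0.238, -0.013, 1.319, 0, 1.571], TCP at [0.154, 0.502, 0.245] pointing down, gripper open.
Joint ranges: [-2.66, 2.66], [-1.03, 1.9], [-1.14, 1.46], [-1.82, 2.27], [-1.45, 1.34], [-3.14, 3.14]. Speed limits (rad/s): [2.22, 2.22, 2.79, 3.14, 3.14, 3.14].

INTERFACE

Orientations are given as a unit quaternion [w, x, y, z].
In Python, from rig import bot gives the robot as it stands.
- The arm moves only by the tool step_arm, never from a script. Its argument "plan" is a list that holds one entry, the list of rows, each a list of 7 numbers: the gripper command: -1 is fully open, 1 is shut, values between are in proportion, then the shift along the tool's x, y, z each as a share of 25 cm, from -1 to 1, then the turn, a rotation vector about the tool's x, y, z each as a share of 120 degrees, from -1 to 1. In form: [[[claw, tx, ty, tz, wx, wy, wz], ...]]. A call has 1 to 5 rows; each row shifts and turns the commanded pose from where the row before left it, along the tool's axes as they then stand; what a row does not reach is not made up. A row lasts 1/8 s, in which the tool goes at most 62.5 mm and 10.7 degrees, less where a joint would pass 70% of its speed; a pose out of reach is approached as far as the arm can. A call with a number of a shift or a turn outside -1 to 1 is refused whole. A call with a gripper value outside its range is refused whole. The fingers move at their own pace and stop on an object; "squeeze" is the grip in N (left out, the last holds). Time passes only in rows, so rows that do not move let the fingers close. It gives the time, the measured TCP pose, the force and the opening at its end, in the units of the state.
- bot.observe(): the state, without advancing time (a new reading comes with each control period).
- bot.get_image(name): name is "scene" or "top"; returns (picture, depth): 400x640x3 uint8, red, green, blue; 400x640 float32, m along the optical axis (not along the pixel's ray), 0 where there is no reading.
- bot.camera_model(name): a dict with "fx", "fy", "cx", "cy" (pixels), "origin" and "orientation" of the camera in the world. Camera axes: x right, y up, looking along -z (the intrinsics and any distortion apply to the point x, -y, -z); pixel columns grow to the right and rows downward; lengths in m; the calibration is good to about 2 mm. A picture is of the moment at which its call begins. camera_model takes no time and is no camera call.
- bot.close_job(): hands the job in, once; it reports no verdict.
The state is a dict: "time_s": time; "joint_pos": joint angles; "joint_vel": joint speeds; "effort": joint torques, N m; "position": TCP position; "tcp_rot": TCP orientation; "contact_force": force on the tool from outside, world axes, zero at the start; "ft_torque": the same for the moment, N m; "opening": opening from 0.0 (shut) to 1.0 (fully open).
Only numpy, scipy, OpenCV 4.12 (cv2) and the standard library are available. Lean on these libraries where they do the work, as an engineer would, in place of code of your own. Each camera call takes 0.05 s, during which the arm holds its last target.

TASK

Take the bench scraper from its stand and, with its blade, slide the four loose shortbread bars together over the lip into the open-fronted white tray until they lie square and closed up, with no gaps, and give them a light press home against its back wall. They are brittle and they are food: press no harder than that, and never touch them with the gripper. Then hang the scraper fully back in its stand, and leave the cup, the jar and the bottle where they are.

Things in the scene. Friction and masses are not known exactly. Their poses are not given: they have to be found in the camera images.
- tray: White plastic tray, fixed. Origin on the counter, mid-tray; its x points from its open side to the back wall (the push direction), z up. Walls on the other three sides, 26 mm high, 3 thick: inner faces at x = +62 mm (back), y = +70 and -70 mm. The floor is 2 mm above the counter from x = -55 mm to the back; before it a sloped lip rises from the counter, x = -67 to -55 mm
- shortbread_a: One of four hand-cut shortbread bars: tan, 75 mm long (its y), 18 thick (z), about 34 g; its width (x), cut by eye, differs between them, anywhere from 20 to 32 mm. Origin at the centre of its underside. They lie in a loose file before the tray's open side, x along the file, a little askew, in any order. Brittle: cracks if the scraper presses it with over 10 N
- shortbread_b: One of four hand-cut shortbread bars: tan, 75 mm long (its y), 18 thick (z), about 34 g; its width (x), cut by eye, differs between them, anywhere from 20 to 32 mm. Origin at the centre of its underside. They lie in a loose file before the tray's open side, x along the file, a little askew, in any order. Brittle: cracks if the scraper presses it with over 10 N
- shortbread_c: One of four hand-cut shortbread bars: tan, 75 mm long (its y), 18 thick (z), about 34 g; its width (x), cut by eye, differs between them, anywhere from 20 to 32 mm. Origin at the centre of its underside. They lie in a loose file before the tray's open side, x along the file, a little askew, in any order. Brittle: cracks if the scraper presses it with over 10 N
- shortbread_d: One of four hand-cut shortbread bars: tan, 75 mm long (its y), 18 thick (z), about 34 g; its width (x), cut by eye, differs between them, anywhere from 20 to 32 mm. Origin at the centre of its underside. They lie in a loose file before the tray's open side, x along the file, a little askew, in any order. Brittle: cracks if the scraper presses it with over 10 N
- scraper_grip (a point): Centre of the bench scraper's black handle: 24 mm thick (x), 112 long (y), 32 high (z). Below, in its middle plane, a steel blade 2 mm thick (x), 110 mm wide (y); its straight lower edge is 70 mm below this point. 170 g. At the start it hangs upright in the stand, handle on the stand's top edge; grip it from above across its thickness
- scraper: The same bench scraper, origin at the middle of the blade's lower edge, same axes as scraper_grip
- stand_slot (a point): Middle of the slot's mouth in the pale metal scraper stand (fixed), 62 mm above the counter; x across the slot, y along, z up. Slot 9 mm across, 124 long, 56 deep, between 4 mm walls (17 mm over both: narrower than the handle, fingers pass beside); foot plate 90 x 150 mm, 6 thick. Fully home, the handle's underside rests on the mouth: scraper_grip is 16 mm above this point
- sauce_cup: small open steel sauce cup, 62 mm across, 42 mm high, origin under its centre; bystander
- sprinkle_jar: yellow jar with red lid, 58 mm across, 75 mm high, origin under its centre; bystander
- sauce_bottle: brown sauce bottle with red cap, 54 mm across, 130 mm high, origin under its centre; bystander

How it is judged:
On the way, in this order (a step that is already met when the one before it is completed fails the run):
1. the scraper has been drawn up out of its stand (z of scraper_grip in the frame of stand_slot above 0.075 m), for 0.1 s.
2. all four bars lie closed up against the tray's back wall and the scraper presses them home with at least 2 N (x of shortbread_a in the frame of tray above -0.027 m and angle between the x axis of each of shortbread_a, shortbread_b, shortbread_c, shortbread_d and the x axis of tray, either way round below 0.06 rad and z of each of shortbread_a, shortbread_b, shortbread_c, shortbread_d in the frame of tray below 0.006 m and angle between each of shortbread_a, shortbread_b, shortbread_c, shortbread_d's own z axis and vertical below 0.1 rad and x of shortbread_b in the frame of tray above -0.026 m and x of shortbread_c in the frame of tray above -0.025 m and x of shortbread_d in the frame of tray above -0.022 m and (contact force between scraper and shortbread_a above 2 N or contact force between scraper and shortbread_b above 2 N or contact force between scraper and shortbread_c above 2 N or contact force between scraper and shortbread_d above 2 N)), for 0.1 s.
At the end, for the whole second after the job is handed in: All four bars flat on the tray floor, square to it (3.4 degrees), closed up against the back wall, all gaps together at most 3 mm; the scraper down in its stand: handle centre within 22 mm of the slot's mouth (16 when exact), within 7 degrees upright and in line; all at rest (x of shortbread_a in the frame of tray above -0.027 m and angle between the x axis of each of shortbread_a, shortbread_b, shortbread_c, shortbread_d and the x axis of tray, either way round below 0.06 rad and z of each of shortbread_a, shortbread_b, shortbread_c, shortbread_d in the frame of tray below 0.006 m and angle between each of shortbread_a, shortbread_b, shortbread_c, shortbread_d's own z axis and vertical below 0.1 rad and x of shortbread_b in the frame of tray above -0.026 m and x of shortbread_c in the frame of tray above -0.025 m and x of shortbread_d in the frame of tray above -0.022 m and distance between scraper_grip and stand_slot below 0.022 m and angle between scraper_grip's own z axis and vertical below 0.12 rad and angle between the x axis of scraper_grip and the x axis of stand_slot, either way round below 0.12 rad and linear speed of each of shortbread_a, shortbread_b, shortbread_c, shortbread_d, scraper below 0.01 m/s); the robot touches nothing.
It fails at once if the scraper presses on a shortbread bar with more than 10 N (it cracks) (contact force between scraper and shortbread_a above 10 N or contact force between scraper and shortbread_b above 10 N or contact force between scraper and shortbread_c above 10 N or contact force between scraper and shortbread_d above 10 N).
It fails at once if the gripper or arm touches a shortbread bar (contact force between any of the fingers, the arm and shortbread_a above 0.2 N or contact force between any of the fingers, the arm and shortbread_b above 0.2 N or contact force between any of the fingers, the arm and shortbread_c above 0.2 N or contact force between any of the fingers, the arm and shortbread_d above 0.2 N).
It fails at once if the cup, jar or bottle is moved more than 15 mm or tipped (distance of any of sauce_cup, sprinkle_jar, sauce_bottle from where it was at the start of the episode above 0.015 m or angle between any of sauce_cup, sprinkle_jar, sauce_bottle's own z axis and vertical above 0.3 rad).
It also fails if it takes over 66 s, if anything falls off the work surface, if the arm or the gripper's body presses on something with over 40 N, if the wrist force passes 120 N, or if a joint passes its speed limit or range.

## Working session

There is one attempt and no reset: what is moved stays moved. The work goes in short steps, Python scripts to look and compute and a tool call to move; the robot and the scene stay as the last step left them, time stands still between calls to the robot, and variables do not carry over. Pictures are saved under pics/ and viewed, and the job is handed in when it is done.

Besides the shell and the picture viewer there is one more tool, called in YAML: its name, and indented under it one key for each argument. step_arm: Moves the arm, as the interface text tells. Shift numbers are shares of 25 cm and turn numbers shares of 120 degrees, none past 1 either way. Its arguments: {"type":"object","properties":{"plan":{"type":"array"},"squeeze":{"type":"number"}},"required":["plan"]}

```bash
ls; mkdir -p pics; python3 - <<'E'
from rig import bot
import cv2,numpy as np
print(bot.observe())
for n in("scene","top"):
    im,d=bot.get_image(n); print(n,bot.camera_model(n))
    cv2.imwrite(f"pics/{n}0.png",im[:,:,::-1]); np.savez(f"{n}0.npz",im=im,d=d)
E
```

```text
pics
{'time_s': 0.0, 'joint_pos': array([ 1.27401973e+00,  2.38793487e-01, -1.42460833e-02,  1.31917971e+00,
        1.39717545e-05,  1.57081608e+00]), 'joint_vel': array([-0.00046189,  0.00063343, -0.00042438, -0.00058762, -0.00254427,
        0.00022488]), 'effort': array([ 8.92123826e-04, -5.38775003e+01,  3.46438193e+01,  1.85007934e-02,
        6.00653181e-07, -1.63273734e-05]), 'position': array([0.1534149 , 0.50168479, 0.24467411]), 'tcp_rot': array([-0.69883809,  0.69983175, -0.10462787,  0.10446936]), 'contact_force': array([-0.67175544, -0.60467372,  0.10668599]), 'ft_torque': array([-0.03717058, -0.00562033, -0.05874045]), 'opening': 1.0018590482972773}
scene {'fx': 384.5086258179087, 'fy': 384.5086258179087, 'cx': 321.87292752850277, 'cy': 193.98893448848042, 'origin': array([1.22516816, 0.25679394, 0.84428518]), 'orientation': array([0.52226203, 0.20115117, 0.29497168, 0.77444967])}
top {'fx': 468.56411015272005, 'fy': 468.56411015272005, 'cx': 318.42832209337513, 'cy': 200.58852203304627, 'origin': array([0.46160428, 0.00331982, 1.11619946]), 'orientation': array([ 0.71577459,  0.04298478, -0.05070655, -0.69516033])}
```

View pics/scene0.png

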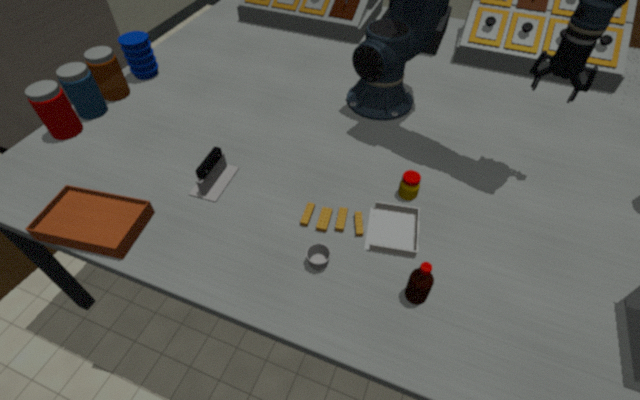

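View pics/top0.png

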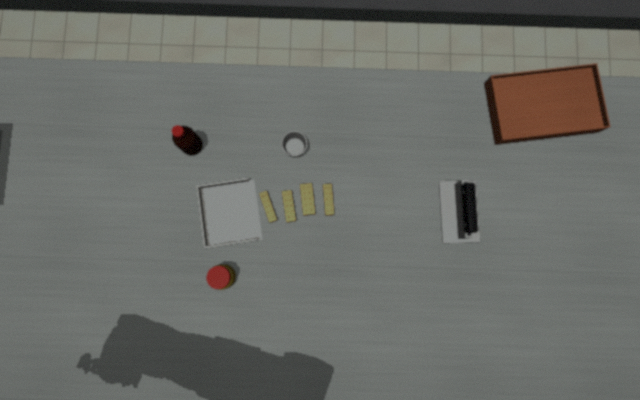

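```bash
cat > h.py <<'E'
import numpy as np,cv2
from scipy.spatial.transform import Rotation as R
from rig import bot
def cam(n):
    m=bot.camera_model(n); q=m['orientation']; return m,R.from_quat([q[1],q[2],q[3],q[0]]).as_matrix(),np.array(m['origin'])
def ray(n,u,v):
    m,Rm,o=cam(n); d=np.stack([(np.asarray(u)-m['cx'])/m['fx'],-(np.asarray(v)-m['cy'])/m['fy'],-np.ones(np.shape(u))],-1)
    return o,d@Rm.T
def plane(n,u,v,z):
    o,d=ray(n,np.asarray(u,float),np.asarray(v,float)); return o+d*((z-o[2])/d[...,2])[...,None]
def proj(n,p):
    m,Rm,o=cam(n); c=(np.asarray(p)-o)@Rm; return np.stack([m['cx']+m['fx']*c[...,0]/-c[...,2],m['cy']-m['fy']*c[...,1]/-c[...,2]],-1)
def pts(n,d):
    v,u=np.mgrid[:400,:640]; o,r=ray(n,u.astype(float),v.astype(float)); return o+r*d[...,None]
def tri(pa,pb): # top pixel, scene pixel
    o1,d1=ray('top',*pa);o2,d2=ray('scene',*pb)
    A=np.stack([d1,-d2],1); s=np.linalg.lstsq(A,o2-o1,rcond=None)[0]
    a=o1+d1*s[0];b=o2+d2*s[1]; return (a+b)/2,np.linalg.norm(a-b)
def crop(im,x0,x1,y0,y1,k,fn):
    cv2.imwrite(fn,cv2.resize(im[y0:y1,x0:x1,::-1],None,fx=k,fy=k,interpolation=cv2.INTER_CUBIC))
E
python3 - <<'E'
from h import *
t=np.load('top0.npz');s=np.load('scene0.npz')
crop(t['im'],190,345,165,290,5,'pics/t1.png')
crop(t['im'],430,490,170,250,7,'pics/t2.png')
crop(s['im'],180,250,140,210,8,'pics/s2.png')
crop(s['im'],290,440,160,310,4,'pics/s1.png')
for n,f in(('top',t),('scene',s)):
    P=pts(n,f['d']); im=f['im'].astype(int)
    print(n,'counter z',np.median(P[200:300,250:300,2]) if n=='top' else np.median(P[180:280,230:290,2]),(f['d']==0).mean())
    m=((im[...,0]-im[...,2]>40)&(im[...,1]-im[...,2]>25)).astype(np.uint8)
    c,l,st,ce=cv2.connectedComponentsWithStats(m)
    for i in range(1,c):
        if st[i,4]>60:
            q=P[l==i]; print(st[i],ce[i],np.median(q,0),np.percentile(q[:,2],[5,95]))
E
```

```text
top counter z 0.0006203560092521432 0.00398046875
[301 184  14  31 322] [307.23913043 198.57453416] [0.61323509 0.02001723 0.0182908 ] [0.0152003  0.02184479]
[323 184  11  31 241] [328.14937759 198.78838174] [ 0.61312804 -0.02940248  0.01849358] [0.01519905 0.02178434]
[282 191  13  31 256] [288.52734375 205.40625   ] [0.59539267 0.06363284 0.01830487] [0.01455214 0.02182596]
[260 192  16  29 209] [267.63636364 206.02392344] [0.59142194 0.11245647 0.01857329] [0.01517741 0.02192398]
scene counter z 0.0013465967799559109 0.00380859375
[245   0  25   6  95] [259.09473684   1.62105263] [-0.40877716 -0.71165519  0.09881406] [0.09184981 0.10613189]
[272   0  28  11 155] [285.54193548   4.88387097] [-0.4137053  -0.57387596  0.10212136] [0.09315374 0.11618759]
[299   0  31  16 206] [313.9223301    8.17961165] [-0.41803157 -0.43582335  0.10404365] [0.09309884 0.12808108]
[480   0  33   7 158] [497.93670886   2.2721519 ] [-0.58995066  0.32144018  0.18656038] [0.17930014 0.19361736]
[552   0  22  16 173] [560.31213873   9.48554913] [-0.59756682  0.54577187  0.18928395] [0.18018602 0.21148486]
[... 525 characters left out ...]
0.11405164] [0.09423167 0.16914516]
[399 181  21  19 259] [407.99227799 190.74903475] [0.45021041 0.21170876 0.0380863 ] [0.00931536 0.05583934]
[  31  190  116   59 3960] [ 90.37045455 218.725     ] [ 0.86649522 -0.5505561   0.03270253] [0.03025003 0.04914246]
[300 202  15  24 184] [307.00543478 213.30978261] [ 0.61951926 -0.02806479  0.01867076] [0.00965663 0.02137218]
[316 207  16  24 253] [323.7944664  218.35177866] [0.62005203 0.02157494 0.0188907 ] [0.01247191 0.0215615 ]
[335 207  13  24 195] [340.95384615 218.37948718] [0.60132684 0.06489109 0.01897889] [0.01040657 0.02149303]
[355 212   8  24 166] [358.47590361 222.95783133] [0.59935693 0.11418067 0.01884507] [0.01301987 0.0214956 ]
```

View pics/t1.png

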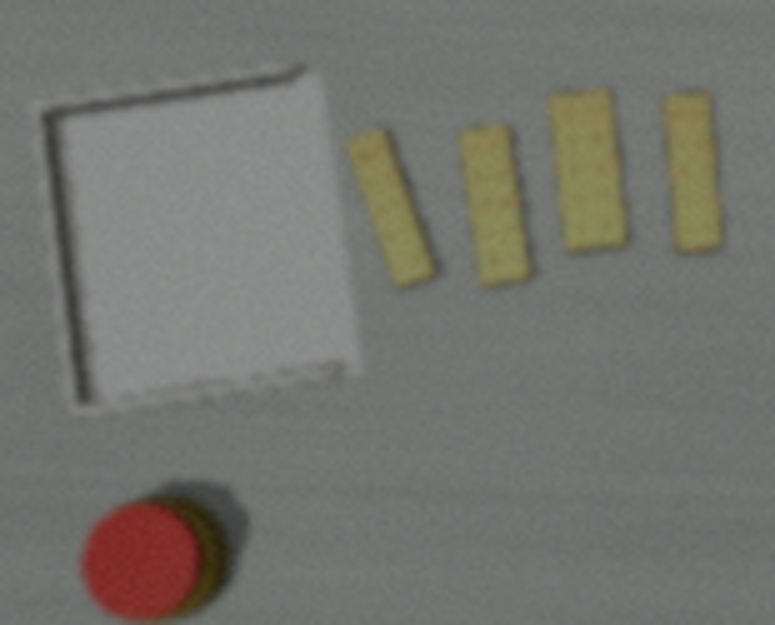

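View pics/t2.png

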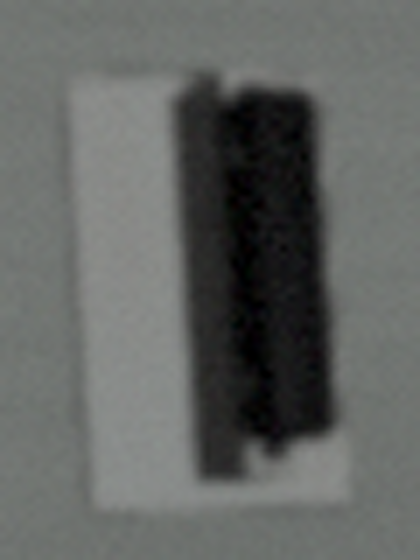

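View pics/s2.png

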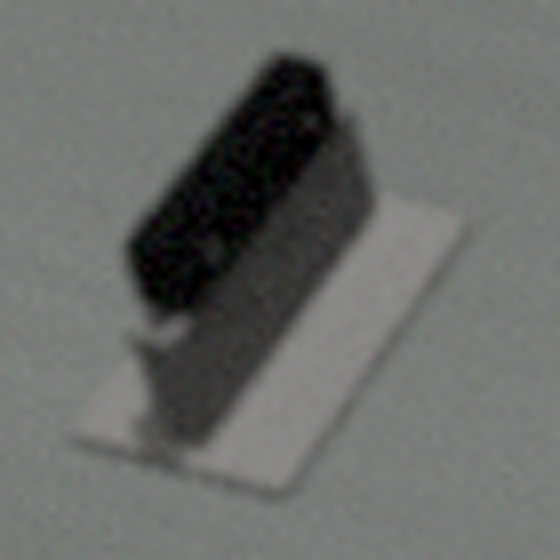

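View pics/s1.png

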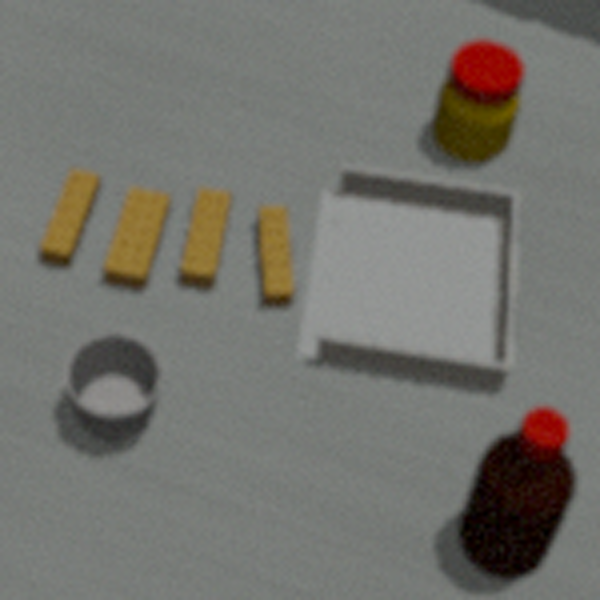

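```bash
python3 - <<'E'
from h import *
t=np.load('top0.npz');s=np.load('scene0.npz')
for n,f in(('top',t),('scene',s)):
    P=pts(n,f['d']); im=f['im'].astype(int); g=im.max(2)
    # handle
    m=(g<60)&(P[...,2]>0.05)&(P[...,2]<0.12)&(abs(P[...,0]-.58)<.12)&(abs(P[...,1]+.33)<.12)
    mt=m&(P[...,2]>0.083)
    print(n,'handle',m.sum(),mt.sum(),'ztop',np.percentile(P[mt][:,2],[10,50,90]))
    for mm,k in((m,'all'),(mt,'top')):
        v,u=np.nonzero(mm); 
        for z in (.094,):
            q=plane(n,u,v,z)[:,:2]; r=cv2.minAreaRect((q*1000).astype(np.float32)); print(k,r, q.mean(0))
    # bars
    m=((im[...,0]-im[...,2]>40)&(im[...,1]-im[...,2]>25)&(P[...,2]>.012)&(P[...,2]<.03)&(abs(P[...,0]-.6)<.08)&(abs(P[...,1]-.04)<.12))
    c,l,st,ce=cv2.connectedComponentsWithStats(m.astype(np.uint8))
    for i in range(1,c):
        if st[i,4]>60:
            v,u=np.nonzero(l==i); q=plane(n,u,v,.018)[:,:2]*1000
            (cx,cy),(w,h),a=cv2.minAreaRect(q.astype(np.float32))
            A=st[i,4]*np.abs(np.linalg.norm(plane(n,[ce[i][0],ce[i][0]+1],[ce[i][1]]*2,.018)[1]-plane(n,[ce[i][0]]*2,[ce[i][1],ce[i][1]+1],.018)[1]))
            e=np.linalg.eigh(np.cov(q.T)); d=e[1][:,1]*np.sign(e[1][0,1]); 
            print('bar',np.round(q.mean(0),1),'ax ang deg',np.degrees(np.arctan2(d[1],d[0])).round(1),'sig*sqrt12',np.sqrt(12*e[0]).round(1),np.round((cx,cy,w,h,a),1))
# tray, stand foot in top
P=pts('top',t['d']);im=t['im']
g=im.min(2); 
for nm,(x0,x1,y0,y1) in dict(tray=(190,275,170,250),stand=(435,485,175,248)).items():
    sub=g[y0:y1,x0:x1]; th,b=cv2.threshold(sub,0,255,cv2.THRESH_OTSU); print(nm,th,np.median(sub[:5]))
E
```

```text
top handle 707 534 ztop [0.0894183  0.09361742 0.0963332 ]
all ((591.241455078125, -337.27935791015625), (117.63582611083984, 32.00080871582031), 2.956861734390259) [ 0.59259184 -0.33712554]
top ((593.2322387695312, -340.66082763671875), (109.03646850585938, 25.04581069946289), 2.9452478885650635) [ 0.59326785 -0.34091814]
bar [612.3  20. ] ax ang deg 7.4 sig*sqrt12 [25.7 70.9] [612.1  19.4  71.2  26.4   8.2]
bar [613.5 -29.5] ax ang deg 6.5 sig*sqrt12 [19.2 71.2] [612.7 -29.6  71.8  19.7   6.7]
bar [594.7  63.7] ax ang deg 10.6 sig*sqrt12 [20.3 71.1] [594.   63.6  71.2  21.4  11.4]
bar [591.8 112.7] ax ang deg 22.3 sig*sqrt12 [16.3 71.3] [591.2 112.6  71.6  16.7  22.1]
scene handle 461 248 ztop [0.08633549 0.09393789 0.0966023 ]
all ((618.9446411132812, -327.614990234375), (147.27040100097656, 46.133304595947266), 3.2451648712158203) [ 0.61521141 -0.32788636]
top ((602.509765625, -337.90478515625), (113.22504425048828, 27.17307472229004), 3.016116142272949) [ 0.60461397 -0.33842379]
bar [618.4 -29.1] ax ang deg 6.8 sig*sqrt12 [21.5 76.4] [619.2 -29.   79.4  21.6   6.4]
bar [617.7  20.6] ax ang deg 8.4 sig*sqrt12 [29.2 77.8] [617.2  20.7  78.2  29.5   8.5]
bar [599.9  64. ] ax ang deg 11.0 sig*sqrt12 [22.7 76.3] [599.6  63.9  77.6  22.4  10.8]
bar [597.1 113.5] ax ang deg 21.3 sig*sqrt12 [19.3 75.5] [597.2 113.8  75.3  18.9  18.6]
tray 121.0 113.0
stand 72.0 113.0
```

```bash
python3 - <<'E'
from h import *
t=np.load('top0.npz');s=np.load('scene0.npz')
def st(im): 
    im=im.astype(float); return np.clip((im-40)*1.7,0,255).astype(np.uint8)
crop(st(t['im']),190,270,173,253,7,'pics/t3.png')
crop(st(s['im']),360,426,196,260,9,'pics/s3.png')
E
```

```text
(no output)
```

View pics/t3.png

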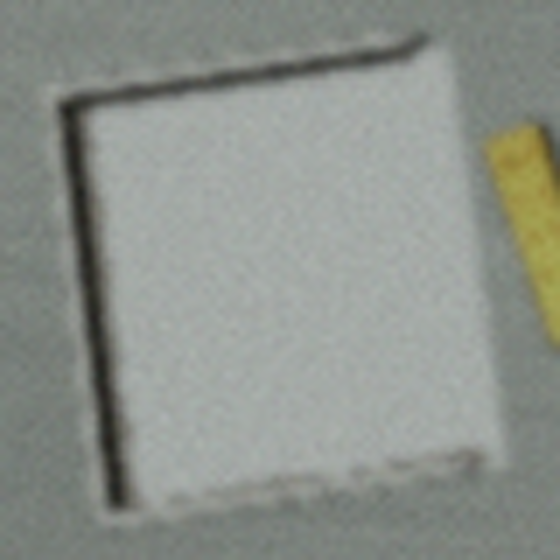

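View pics/s3.png

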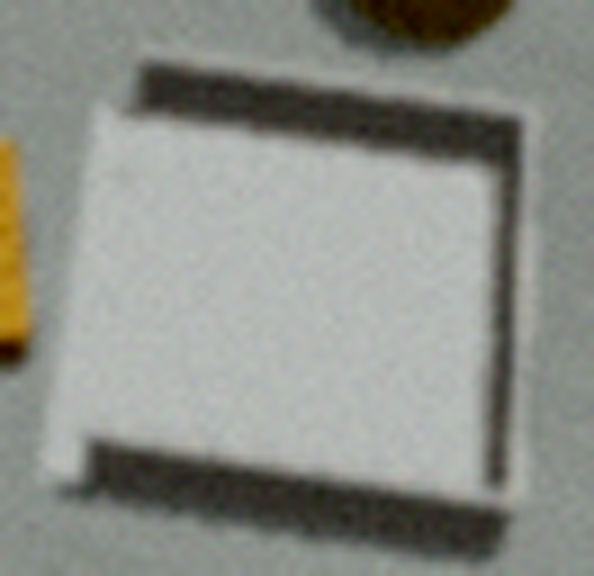

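```bash
cat > tray.py <<'E'
from h import *
from scipy.optimize import least_squares
T=[((62,100),(62,-70,26)),((108,510),(62,70,26)),((85,107),(62,-70,2)),((452,45),(-67,-72,0)),((505,465),(-67,73,0))]
S=[((520,118),(62,70,26)),((512,497),(62,-70,26)),((97,105),(-67,72,0)),((42,482),(-67,-73,0)),((497,165),(62,70,2))]
def px(p,k,o): return (np.array(p)+.5)/k-.5+o
def world(L,n):
    if n=='top': return [(plane(n,*px(p,7,(190,173)),m[2]/1000),m) for p,m in L]
    return [(plane(n,*px(p,9,(360,196)),m[2]/1000),m) for p,m in L]
def fit(D):
    def f(v):
        c,s=np.cos(v[2]),np.sin(v[2]); r=[]
        for w,m in D: r+=[v[0]+c*m[0]-s*m[1]-w[0]*1e3,v[1]+s*m[0]+c*m[1]-w[1]*1e3]
        return r
    o=least_squares(f,[590,190,1.6]); return o.x,np.round(o.fun,1)
a,b=world(T,'top'),world(S,'scene')
for D in(a,b,a+b): print(*fit(D))
E
python3 tray.py
python3 - <<'E'
from h import *
q=bot.observe()['tcp_rot'];M=R.from_quat([q[1],q[2],q[3],q[0]]).as_matrix();print(M.round(3))
E
```

```text
[574.62362186 202.9166476    1.74586726] [ 1.5  0.   0.1 -0.7 -0.   2.  -1.3 -0.4 -0.2 -1. ]
[576.27763961 203.31878554   1.76833474] [-0.3 -0.3 -0.5 -1.1  0.9 -1.1  0.4  0.1 -0.5  2.4]
[575.47887237 202.96461988   1.75704283] [ 1.6  0.7  0.4 -1.6  0.   2.7  0.1  0.6  1.5 -1.6 -0.6  0.3 -0.5 -2.1
 -0.8 -0.8 -1.  -1.3 -0.7  2.9]
[[ 0.956 -0.     0.292]
 [-0.292 -0.001  0.956]
 [-0.    -1.    -0.001]]
```

step_arm:
  plan:
    - [[-1,0.133,0,-0.135,0,0,0],[-1,0.133,0,-0.135,0,0,0],[-1,0.133,0,-0.135,0,0,0],[-1,0.133,0,-0.135,0,0,0],[-1,0.133,0,-0.135,0,0,0]]
  squeeze: 80

```text
time_s: 0.72
position: [0.2635, 0.2905, 0.2451]
tcp_rot: [-0.699, 0.699, -0.104, 0.104]
contact_force: [0.5, 0.5, 0.4]
opening: 1.0
```

```bash
cat > go.py <<'E'
from h import *
import sys
def d(x,y,z,yaw,n=1):
    o=bot.observe(); q=o['tcp_rot'];M=R.from_quat([q[1],q[2],q[3],q[0]]).as_matrix();p=o['position']
    ys=np.radians(yaw); zt=np.array([np.cos(ys),np.sin(ys),0]); yt=np.array([0,0,-1.]); xt=np.cross(yt,zt)
    G=np.stack([xt,yt,zt],1); rv=np.degrees(R.from_matrix(M.T@G).as_rotvec())
    t=M.T@(np.array([x,y,z])/1000-p)
    print('t',o['time_s'],'pos',(p*1000).round(1),'yaw',np.degrees(np.arctan2(M[1,2],M[0,2])).round(2),'tilt',M[2].round(4),'F',o['contact_force'].round(2),'op',round(float(o['opening']),3),'j',o['joint_pos'].round(2))
    print('total mm',(t*1000).round(1),'deg',rv.round(2)); print('per row',(t/.25/n).round(4),(rv/120/n).round(4),'tool')
if __name__=='__main__':
    a=[float(v) for v in sys.argv[1:]]; d(*a[:4],int(a[4]) if len(a)>4 else 1)
E
python3 go.py 593 -341 160 93 15
```

```text
t 0.725 pos [263.5 290.5 245.1] yaw 73.02 tilt [-0.e+00 -1.e+00 -3.e-04] F [0.54 0.46 0.43] op 1.0 j [ 0.83  0.01 -0.28  1.28 -0.    1.13]
total mm [ 499.6   85.3 -507.7] deg [  0.02 -19.98  -0.  ]
per row [ 0.1332  0.0227 -0.1354] [ 0.     -0.0111 -0.    ] tool
```

step_arm:
  plan:
    - [[-1,0.133,0,-0.135,0,0,0],[-1,0.133,0,-0.135,0,0,0],[-1,0.133,0,-0.135,0,0,0],[-1,0.133,0,-0.135,0,0,0],[-1,0.133,0,-0.135,0,0,0]]

```text
time_s: 1.35
position: [0.3731, 0.0805, 0.2452]
tcp_rot: [-0.699, 0.699, -0.105, 0.105]
contact_force: [-0.3, 1.7, -1.0]
opening: 1.003
```

step_arm:
  plan:
    - [[-1,0.133,0,-0.135,0,0,0],[-1,0.133,0,-0.135,0,0,0],[-1,0.133,0,-0.135,0,0,0],[-1,0.133,0,-0.135,0,0,0],[-1,0.133,0,-0.135,0,0,0]]

```text
time_s: 1.98
position: [0.4828, -0.1295, 0.2451]
tcp_rot: [0.699, -0.699, 0.105, -0.104]
contact_force: [1.2, 0.4, 0.7]
opening: 0.998
```

step_arm:
  plan:
    - [[-1,0.133,0,-0.135,0,0,0],[-1,0.133,0,-0.135,0,0,0],[-1,0.133,0,-0.135,0,0,0],[-1,0,0.17,0,0,-0.083,0],[-1,0,0.17,0,0,-0.083,0]]

```text
time_s: 2.6
position: [0.5483, -0.2547, 0.1588]
tcp_rot: [-0.707, 0.707, 0.02, -0.02]
contact_force: [0.3, -0.5, -0.4]
opening: 1.001
```

```bash
python3 go.py 593 -341 160 93 2
python3 - <<'E'
from h import *
for n,c in(("top",(420,500,160,260,6)),("scene",(170,270,120,220,6))):
    im,d=bot.get_image(n); np.savez(f"{n}1.npz",im=im,d=d); crop(np.clip((im.astype(float))*1.6,0,255).astype(np.uint8),*c,f"pics/{n}1.png")
E
```

```text
t 2.6 pos [ 548.3 -254.7  158.8] yaw 93.18 tilt [ 1.e-04 -1.e+00 -1.e-04] F [ 0.34 -0.52 -0.42] op 1.001 j [-0.43  0.41  0.02  1.18 -0.   -0.49]
total mm [ 39.8  -1.2 -88.6] deg [0.   0.18 0.  ]
per row [ 0.0796 -0.0024 -0.1772] [0.     0.0007 0.    ] tool
```

View pics/scene1.png

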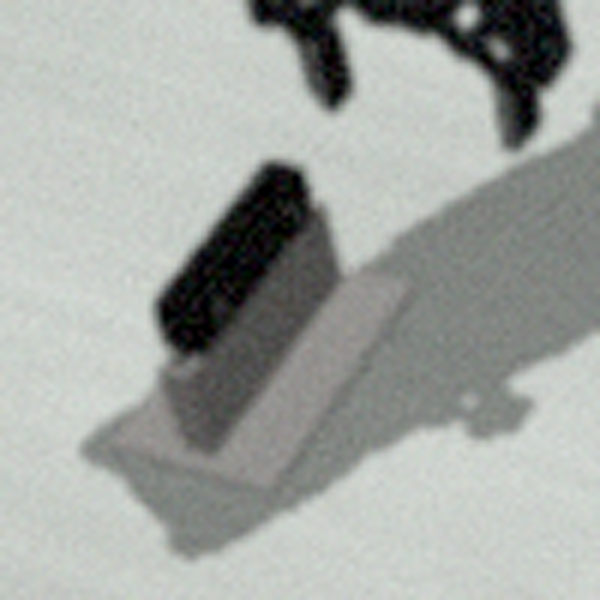

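View pics/top1.png

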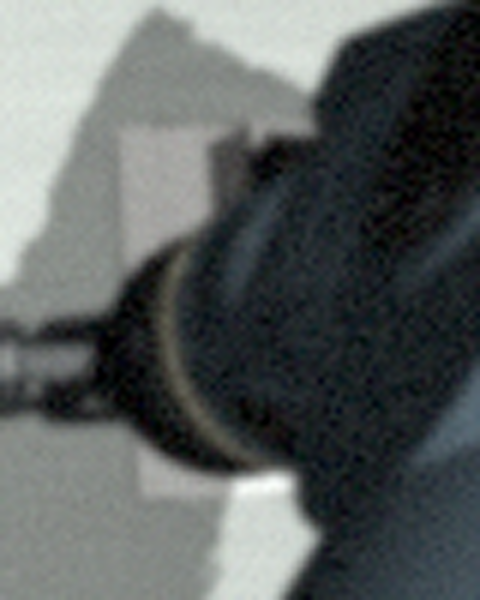

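```bash
python3 - <<'E'
from h import *
T=lambda p:((np.array(p)+.5)/7-.5+np.array([430,170.]))
S=lambda p:((np.array(p)+.5)/8-.5+np.array([180,140.]))
for a,b in(((332,430),(275,58)),((315,95),(130,245))):
    p,e=tri(T(a),S(b)); print(p.round(4),e.round(4), plane('top',*T(a),.094).round(4),plane('scene',*S(b),.094).round(4))
E
```

```text
[ 0.5423 -0.3586  0.0879] 0.0025 [ 0.5413 -0.3552  0.094 ] [ 0.548 -0.355  0.094]
[ 0.6478 -0.352   0.0904] 0.0018 [ 0.6476 -0.3516  0.094 ] [ 0.6505 -0.348   0.094 ]
```

step_arm:
  plan:
    - [[-1,0.083,0,-0.178,0,0.0015,0],[-1,0.083,0,-0.178,0,0,0],[-1,0,0.12,0,0,0,0],[-1,0,0,0,0,0,0]]

```text
time_s: 3.2
position: [0.5932, -0.3405, 0.1295]
tcp_rot: [0.708, -0.706, -0.015, 0.017]
contact_force: [-0.2, 0.3, 0.5]
opening: 1.002
```

```bash
python3 go.py 594 -341 76 93 2
python3 - <<'E'
from h import *
for n,c in(("top",(420,500,160,260,6)),("scene",(170,270,110,210,6))):
    im,d=bot.get_image(n); np.savez(f"{n}2.npz",im=im,d=d); crop(np.clip((im.astype(float))*2,0,255).astype(np.uint8),*c,f"pics/{n}2.png")
E
```

```text
t 3.2 pos [ 593.2 -340.5  129.5] yaw 92.52 tilt [-0.0028 -1.      0.0018] F [-0.21  0.32  0.53] op 1.002 j [-0.52  0.56  0.2   1.21 -0.   -0.57]
total mm [ 1.  53.4 -0.6] deg [-0.1  -0.48 -0.16]
per row [ 0.0019  0.1069 -0.0012] [-0.0004 -0.002  -0.0007] tool
```

View pics/scene2.png

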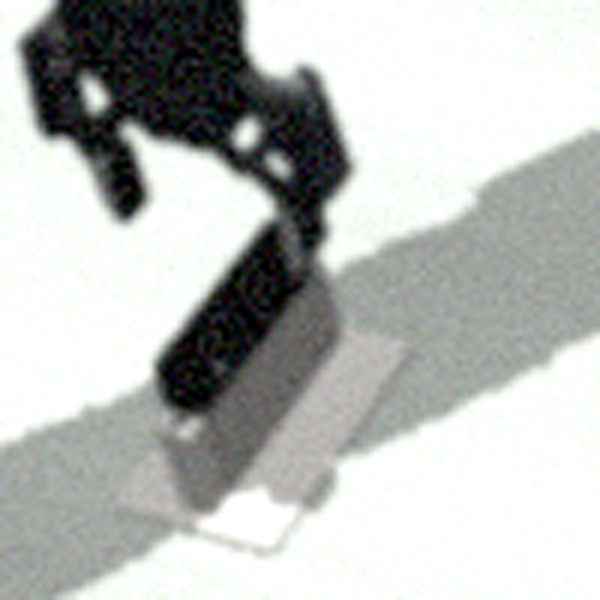

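step_arm:
  plan:
    - [[-1,0.004,0.08,0,0,-0.004,0],[-1,0,0.08,0,0,0,0],[-1,0,0.054,0,0,0,0],[-1,0,0,0,0,0,0]]

```text
time_s: 3.8
position: [0.5948, -0.3403, 0.0771]
tcp_rot: [0.707, -0.707, -0.02, 0.02]
contact_force: [0.4, 0.5, 0.5]
opening: 1.001
```

```bash
python3 go.py 594 -341 76 93 1
```

```text
t 3.8 pos [ 594.8 -340.3   77.1] yaw 93.21 tilt [-5.e-04 -1.e+00  2.e-04] F [0.36 0.49 0.54] op 1.001 j [-0.52  0.6   0.12  1.09 -0.   -0.58]
total mm [-0.9  1.1 -0.6] deg [-0.01  0.21 -0.03]
per row [-0.0035  0.0043 -0.0025] [-0.0001  0.0017 -0.0003] tool
```

step_arm:
  plan:
    - [[0,0,0,0,0,0,0],[0.2,0,0,0,0,0,0],[0.4,0,0,0,0,0,0],[0.6,0,0,0,0,0,0],[1,0,0,0,0,0,0]]
  squeeze: 60

```text
time_s: 4.42
position: [0.5953, -0.3411, 0.0775]
tcp_rot: [-0.707, 0.707, 0.02, -0.019]
contact_force: [0.5, -0.6, 5.0]
opening: 0.265
```

step_arm:
  plan:
    - [[1,0,0,0,0,0,0],[1,0,0,0,0,0,0],[1,0,0,0,0,0,0],[1,0,0,0,0,0,0]]
  squeeze: 80

```text
time_s: 4.92
position: [0.5953, -0.3411, 0.0775]
tcp_rot: [-0.707, 0.707, 0.02, -0.019]
contact_force: [-0.2, -0.8, 5.7]
opening: 0.273
```

```bash
python3 go.py 594 -341 76 93 1
python3 - <<'E'
from h import *
for n,c in(("scene",(170,270,110,210,6)),):
    im,d=bot.get_image(n); np.savez(f"{n}3.npz",im=im,d=d); crop(np.clip((im.astype(float))*2,0,255).astype(np.uint8),*c,f"pics/{n}3.png")
E
```

```text
t 4.925 pos [ 595.3 -341.1   77.5] yaw 93.21 tilt [ 9.e-04 -1.e+00 -9.e-04] F [-0.23 -0.8   5.74] op 0.273 j [-0.52  0.6   0.12  1.09 -0.   -0.58]
total mm [-1.3  1.5  0.2] deg [0.05 0.21 0.05]
per row [-0.0053  0.0062  0.0007] [0.0004 0.0017 0.0004] tool
```

View pics/scene3.png

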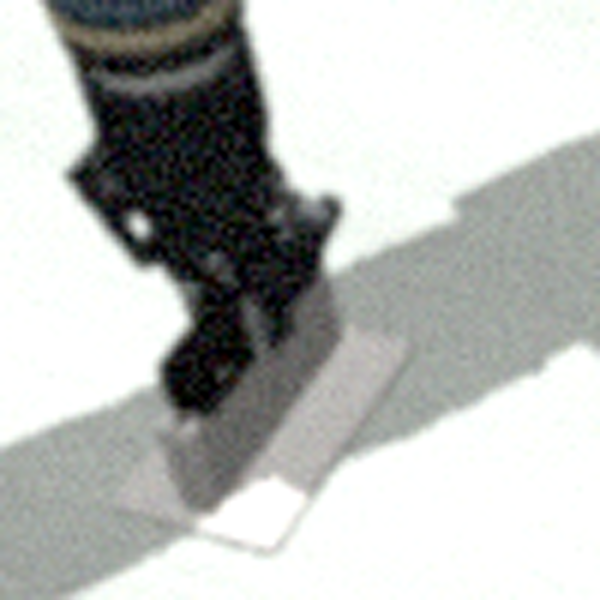

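step_arm:
  plan:
    - [[1,0,-0.03,0,0,0,0],[1,0,-0.06,0,0,0,0],[1,0,-0.1,0,0,0,0],[1,0,-0.1,0,0,0,0],[1,0,-0.1,0,0,0,0]]

```text
time_s: 5.6
position: [0.595, -0.3406, 0.176]
tcp_rot: [0.707, -0.707, -0.02, 0.02]
contact_force: [-0.1, 0.4, -2.7]
opening: 0.268
```

step_arm:
  plan:
    - [[1,0,0,0,0,0,0],[1,0,0,0,0,0,0],[1,0,0,0,0,0,0]]

```text
time_s: 5.98
position: [0.5945, -0.3405, 0.173]
tcp_rot: [0.707, -0.706, -0.019, 0.02]
contact_force: [0.3, 0.2, -1.4]
opening: 0.269
```

```bash
python3 go.py 624.5 -60 167 100.7 8
python3 - <<'E'
from h import *
for n,c in(("scene",(150,270,70,210,5)),("top",(420,500,160,260,6))):
    im,d=bot.get_image(n); np.savez(f"{n}4.npz",im=im,d=d); crop(np.clip((im.astype(float))*2,0,255).astype(np.uint8),*c,f"pics/{n}4.png")
E
```

```text
t 5.975 pos [ 594.5 -340.5  173. ] yaw 93.21 tilt [-0.0017 -1.      0.0011] F [ 0.28  0.25 -1.37] op 0.269 j [-0.52  0.55  0.28  1.31 -0.   -0.58]
total mm [ 45.7   6.3 278.3] deg [-0.07 -7.49 -0.1 ]
per row [0.0229 0.0031 0.1392] [-0.0001 -0.0078 -0.0001] tool
```

View pics/scene4.png

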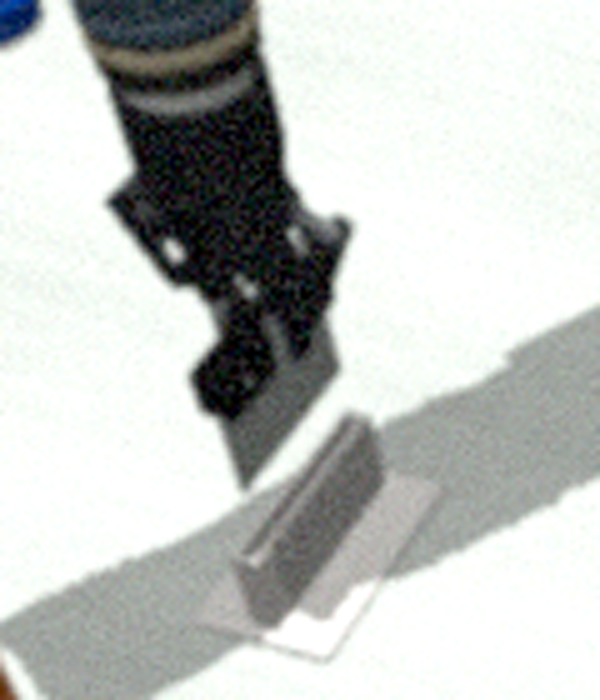

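step_arm:
  plan:
    - [[1,0.023,0,0.139,0,0,0],[1,0.023,0,0.139,0,0,0],[1,0.023,0,0.139,0,0,0],[1,0.023,0,0.139,0,0,0],[1,0.023,0,0.139,0,0,0]]

```text
time_s: 6.7
position: [0.6138, -0.1645, 0.1738]
tcp_rot: [0.707, -0.707, -0.02, 0.02]
contact_force: [0.7, -0.1, -0.9]
opening: 0.272
```

step_arm:
  plan:
    - [[1,0.023,0,0.139,0,0,0],[1,0.023,0,0.139,0,0,0],[1,0.023,0,0.139,0,0,0],[1,0,0,0,0,-0.062,0],[1,0,0,0,0,0,0]]

```text
time_s: 7.32
position: [0.6252, -0.0602, 0.1739]
tcp_rot: [-0.704, 0.704, 0.065, -0.066]
contact_force: [-1.0, -0.6, -1.6]
opening: 0.271
```

```bash
python3 go.py 623 -60 76 100.7 3
python3 - <<'E'
from h import *
for n,c in(("scene",(260,400,110,260,5)),("top",(190,350,140,260,5))):
    im,d=bot.get_image(n); np.savez(f"{n}5.npz",im=im,d=d); crop(np.clip((im.astype(float))*1.5,0,255).astype(np.uint8),*c,f"pics/{n}5.png")
E
```

```text
t 7.325 pos [625.2 -60.2 173.9] yaw 100.66 tilt [-7.e-04 -1.e+00  0.e+00] F [-0.98 -0.6  -1.59] op 0.271 j [-0.1   0.44  0.11  1.24 -0.   -0.28]
total mm [-2.1 97.9  0.6] deg [-0.   -0.04 -0.04]
per row [-0.0028  0.1305  0.0008] [-0.     -0.0001 -0.0001] tool
```

View pics/scene5.png

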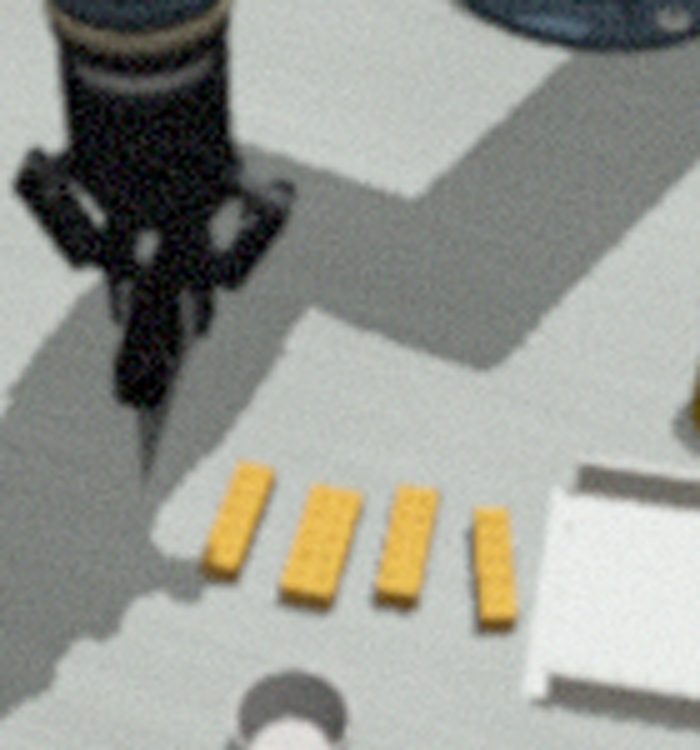

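View pics/top5.png

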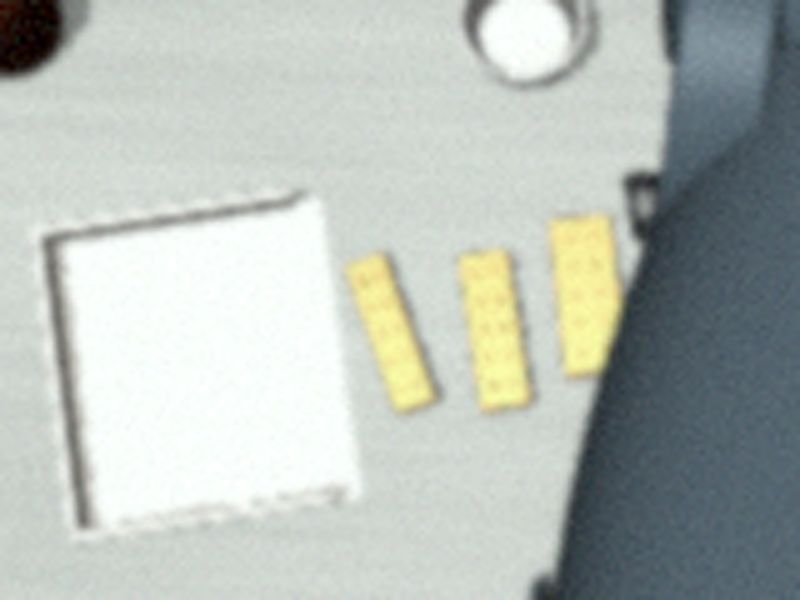

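step_arm:
  plan:
    - [[1,-0.008,0.13,0,0,0,0],[1,0,0.13,0,0,0,0],[1,0,0.1,0,0,0,0],[1,0,0.02,0,0,0,0],[1,0,0,0,0,0,0]]

```text
time_s: 8.05
position: [0.6235, -0.0614, 0.0797]
tcp_rot: [-0.704, 0.704, 0.065, -0.065]
contact_force: [0.2, 0.9, -0.9]
opening: 0.268
```

```bash
cat > tr.py <<'E'
from h import *
o=bot.observe();p=o['position']*1000;th=1.757
u=np.array([np.cos(th),np.sin(th)]);v=np.array([-np.sin(th),np.cos(th)]);r=p[:2]-[575.5,203.0]
q=o['tcp_rot'];M=R.from_quat([q[1],q[2],q[3],q[0]]).as_matrix()
print('t',round(o['time_s'],2),'tray x,y',(r@u).round(1),(r@v).round(1),'z',p[2].round(1),'yaw',np.degrees(np.arctan2(M[1,2],M[0,2])).round(2),'tiltx,z',M[2].round(4),'Fx',(o['contact_force'][:2]@u).round(2),(o['contact_force'][:2]@v).round(2),o['contact_force'][2].round(2))
E
python3 tr.py; python3 - <<'E'
from h import *
for n,c in(("scene",(260,400,120,270,5)),):
    im,d=bot.get_image(n); np.savez(f"{n}6.npz",im=im,d=d); crop(np.clip((im.astype(float))*1.5,0,255).astype(np.uint8),*c,f"pics/{n}6.png")
E
```

```text
t 8.05 tray x,y -268.7 1.7 z 79.7 yaw 100.57 tiltx,z [ 1.e-04 -1.e+00 -1.e-04] Fx 0.84 -0.33 -0.89
```

View pics/scene6.png

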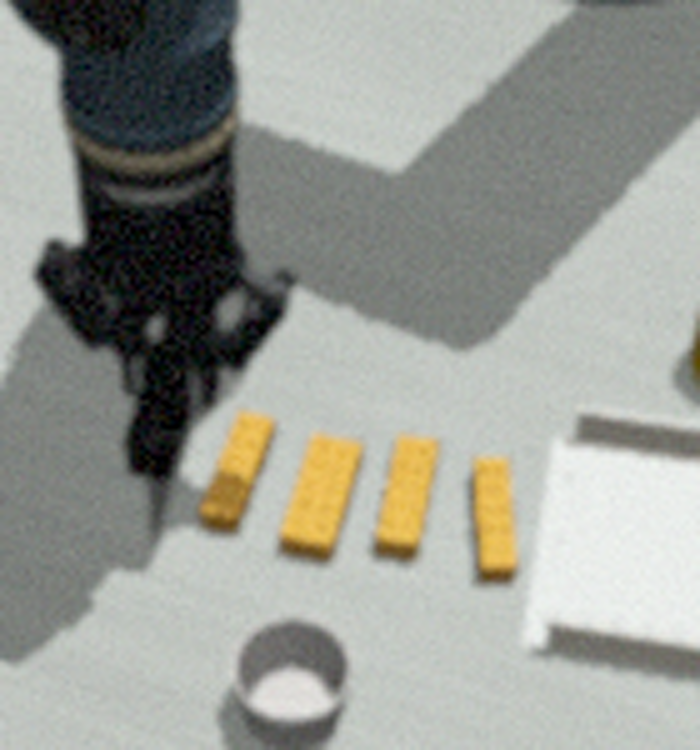

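```bash
python3 - <<'E'
from h import *
for z in(.004,.010,.016): print(proj('scene',np.array([.6235+.054,-.0614+.010,z])))
E
```

```text
[290.78759594 229.42638701]
[290.66128673 228.09530327]
[290.53388383 226.75269383]
```

step_arm:
  plan:
    - [[1,0,0.012,0,0,0,0],[1,0,0.008,0,0,0,0],[1,0,0,0,0,0,0]]

```text
time_s: 8.48
position: [0.6234, -0.061, 0.0744]
tcp_rot: [-0.704, 0.704, 0.066, -0.066]
contact_force: [-0.7, -0.6, -1.0]
opening: 0.265
```

```bash
python3 tr.py
```

```text
t 8.47 tray x,y -268.3 1.8 z 74.4 yaw 100.65 tiltx,z [ 0.e+00 -1.e+00 -1.e-04] Fx -0.42 0.77 -0.99
```

step_arm:
  plan:
    - [[1,-0.024,0,0,0,0,0],[1,0,0,0.016,0,0,0],[1,0,0,0.016,0,0,0],[1,0,0,0.016,0,0,0],[1,0,0,0.016,0,0,0]]

```text
time_s: 9.1
position: [0.6145, -0.046, 0.0743]
tcp_rot: [-0.704, 0.704, 0.066, -0.066]
contact_force: [0.1, -0.4, -1.5]
opening: 0.27
```

step_arm:
  plan:
    - [[1,0,0,0.016,0,0,0],[1,0,0,0.016,0,0,0],[1,0,0,0.016,0,0,0],[1,0,0,0.016,0,0,0],[1,0,0,0.016,0,0,0]]

```text
time_s: 9.72
position: [0.6108, -0.0265, 0.0743]
tcp_rot: [-0.704, 0.704, 0.066, -0.066]
contact_force: [0.0, -0.9, -1.8]
opening: 0.268
```

```bash
python3 tr.py;  python3 - <<'E'
from h import *
for n,c in(("scene",(260,400,120,270,5)),):
    im,d=bot.get_image(n); crop(np.clip((im.astype(float))*1.5,0,255).astype(np.uint8),*c,f"pics/{n}7.png")
E
```

```text
t 9.72 tray x,y -232.1 7.8 z 74.3 yaw 100.66 tiltx,z [-1.e-04 -1.e+00 -1.e-04] Fx -0.88 0.15 -1.76
```

View pics/scene7.png

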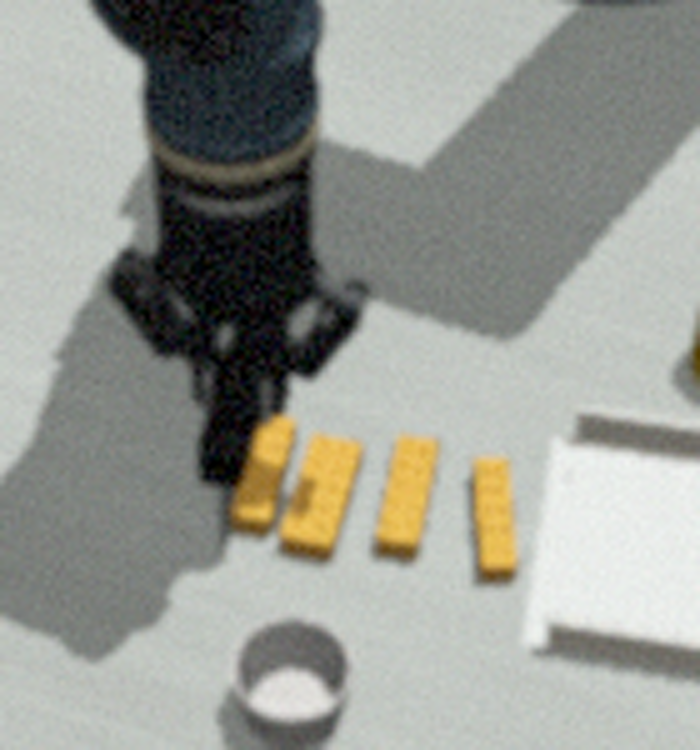

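step_arm:
  plan:
    - [[1,0,0,0.016,0,0,0],[1,0,0,0.016,0,0,0],[1,0,0,0.016,0,0,0],[1,0,0,0.016,0,0,0],[1,0,0,0.016,0,0,0]]

```text
time_s: 10.4
position: [0.6071, -0.0068, 0.0743]
tcp_rot: [-0.704, 0.704, 0.066, -0.066]
contact_force: [0.3, -0.2, -1.1]
opening: 0.273
```

step_arm:
  plan:
    - [[1,0,0,0.016,0,0,0],[1,0,0,0.016,0,0,0],[1,0,0,0.016,0,0,0],[1,0,0,0.016,0,0,0],[1,0,0,0.016,0,0,0]]

```text
time_s: 11.02
position: [0.6034, 0.0128, 0.0743]
tcp_rot: [-0.704, 0.704, 0.066, -0.066]
contact_force: [-0.2, -0.5, -2.5]
opening: 0.269
```

```bash
python3 tr.py;  python3 - <<'E'
from h import *
for n,c in(("scene",(260,420,130,270,5)),):
    im,d=bot.get_image(n); crop(np.clip((im.astype(float))*1.5,0,255).astype(np.uint8),*c,f"pics/{n}8.png")
E
```

```text
t 11.03 tray x,y -192.1 7.8 z 74.3 yaw 100.65 tiltx,z [-0.e+00 -1.e+00 -2.e-04] Fx -0.46 0.28 -2.51
```

View pics/scene8.png

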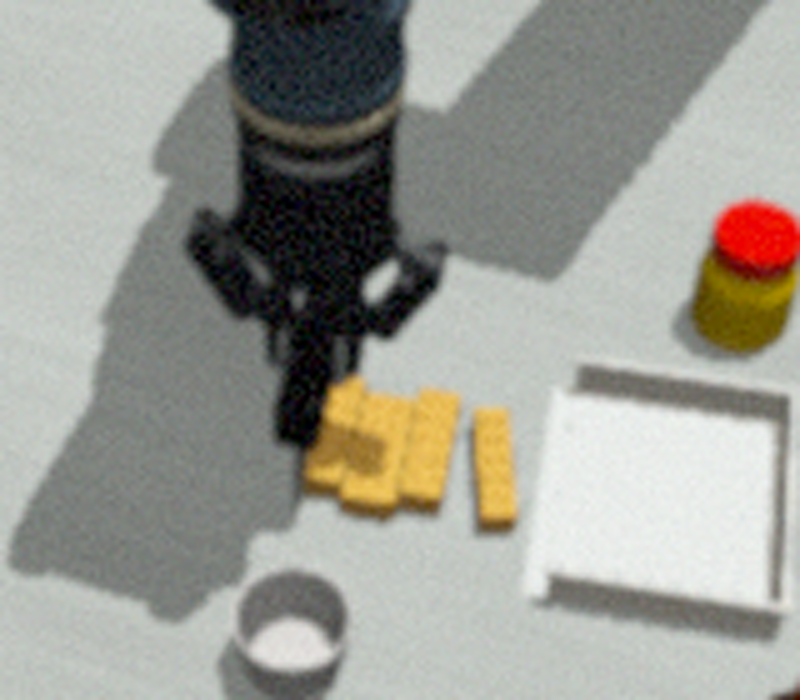

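step_arm:
  plan:
    - [[1,0,0,0.016,0,0,0],[1,0,0,0.016,0,0,0],[1,0,0,0.016,0,0,0],[1,0,0,0.016,0,0,0],[1,0,0,0.016,0,0,0]]

```text
time_s: 11.7
position: [0.5997, 0.0325, 0.0743]
tcp_rot: [-0.704, 0.704, 0.066, -0.066]
contact_force: [-0.1, -1.0, -2.4]
opening: 0.268
```

step_arm:
  plan:
    - [[1,0,0,0.016,0,0,0],[1,0,0,0.016,0,0,0],[1,0,0,0.016,0,0,0],[1,0,0,0.016,0,0,0],[1,0,0,0.016,0,0,0]]

```text
time_s: 12.32
position: [0.596, 0.0521, 0.0743]
tcp_rot: [-0.704, 0.704, 0.066, -0.066]
contact_force: [0.5, -1.0, -1.6]
opening: 0.268
```

```bash
python3 tr.py;  python3 - <<'E'
from h import *
for n,c in(("scene",(260,420,130,270,5)),):
    im,d=bot.get_image(n); crop(np.clip((im.astype(float))*1.5,0,255).astype(np.uint8),*c,f"pics/{n}9.png")
E
```

```text
t 12.32 tray x,y -152.1 7.8 z 74.3 yaw 100.65 tiltx,z [-1.e-04 -1.e+00 -1.e-04] Fx -1.09 -0.29 -1.58
```

View pics/scene9.png

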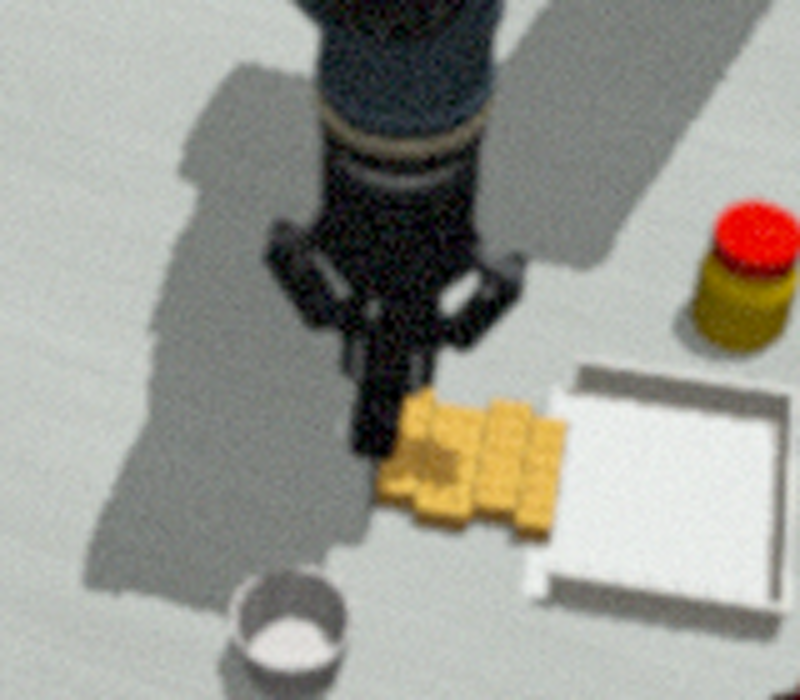

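step_arm:
  plan:
    - [[1,0,0,0.012,0,0,0],[1,0,0,0.012,0,0,0],[1,0,0,0.012,0,0,0],[1,0,0,0.012,0,0,0],[1,0,0,0.012,0,0,0]]

```text
time_s: 13.0
position: [0.5932, 0.0668, 0.0743]
tcp_rot: [-0.704, 0.704, 0.066, -0.066]
contact_force: [0.5, -2.3, -2.5]
opening: 0.266
```

step_arm:
  plan:
    - [[1,0,0,0.012,0,0,0],[1,0,0,0.012,0,0,0],[1,0,0,0.012,0,0,0],[1,0,0,0.012,0,0,0],[1,0,0,0.012,0,0,0]]

```text
time_s: 13.62
position: [0.5904, 0.0816, 0.0743]
tcp_rot: [-0.704, 0.704, 0.066, -0.066]
contact_force: [-0.1, -0.7, -0.9]
opening: 0.271
```

```bash
python3 tr.py;  python3 - <<'E'
from h import *
for n,c in(("scene",(280,440,130,270,5)),):
    im,d=bot.get_image(n); crop(np.clip((im.astype(float))*1.5,0,255).astype(np.uint8),*c,f"pics/{n}10.png")
E
```

```text
t 13.62 tray x,y -122.1 7.8 z 74.3 yaw 100.66 tiltx,z [-1.e-04 -1.e+00 -1.e-04] Fx -0.64 0.26 -0.86
```

View pics/scene10.png

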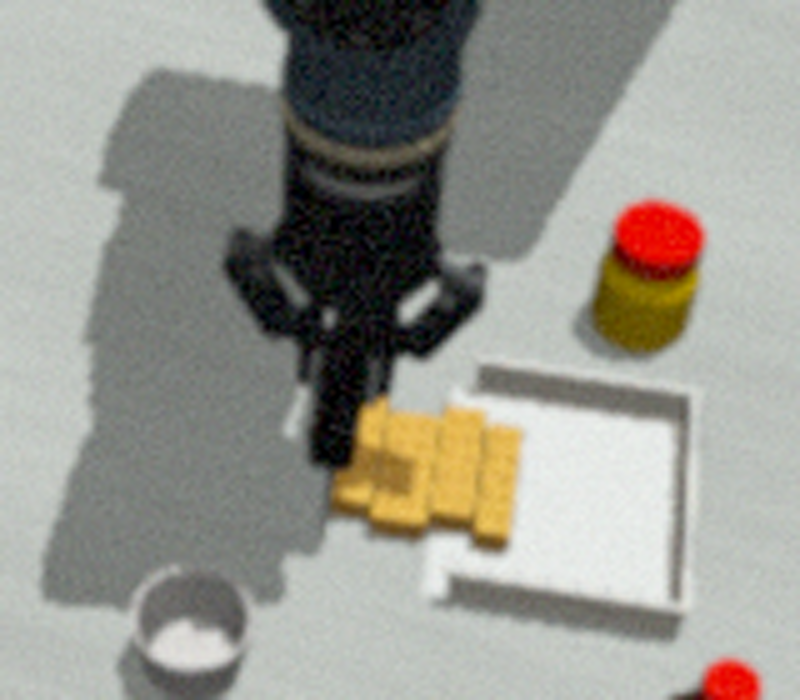

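Front bar is over the lip and the file stays closed and square; continuing.

step_arm:
  plan:
    - [[1,0,0,0.012,0,0,0],[1,0,0,0.012,0,0,0],[1,0,0,0.012,0,0,0],[1,0,0,0.012,0,0,0],[1,0,0,0.012,0,0,0]]

```text
time_s: 14.3
position: [0.5877, 0.0963, 0.0743]
tcp_rot: [-0.704, 0.704, 0.066, -0.066]
contact_force: [-0.1, -1.3, -1.2]
opening: 0.27
```

step_arm:
  plan:
    - [[1,0,0,0.012,0,0,0],[1,0,0,0.012,0,0,0],[1,0,0,0.012,0,0,0],[1,0,0,0.012,0,0,0],[1,0,0,0.012,0,0,0]]

```text
time_s: 14.92
position: [0.585, 0.111, 0.0743]
tcp_rot: [-0.704, 0.704, 0.066, -0.066]
contact_force: [0.2, -1.0, -1.7]
opening: 0.27
```

step_arm:
  plan:
    - [[1,0,0,0.012,0,0,0],[1,0,0,0.012,0,0,0],[1,0,0,0.012,0,0,0],[1,0,0,0.012,0,0,0],[1,0,0,0.012,0,0,0]]

```text
time_s: 15.55
position: [0.5822, 0.1258, 0.0743]
tcp_rot: [0.704, -0.704, -0.066, 0.066]
contact_force: [0.3, -1.4, -0.2]
opening: 0.267
```

```bash
python3 tr.py;  python3 - <<'E'
from h import *
for n,c in(("scene",(280,440,130,270,5)),("top",(190,310,150,260,6))):
    im,d=bot.get_image(n); crop(np.clip((im.astype(float))*1.5,0,255).astype(np.uint8),*c,f"pics/{n}11.png")
E
```

```text
t 15.55 tray x,y -77.1 7.7 z 74.3 yaw 100.65 tiltx,z [ 0.e+00 -1.e+00  1.e-04] Fx -1.39 -0.08 -0.21
```

View pics/scene11.png

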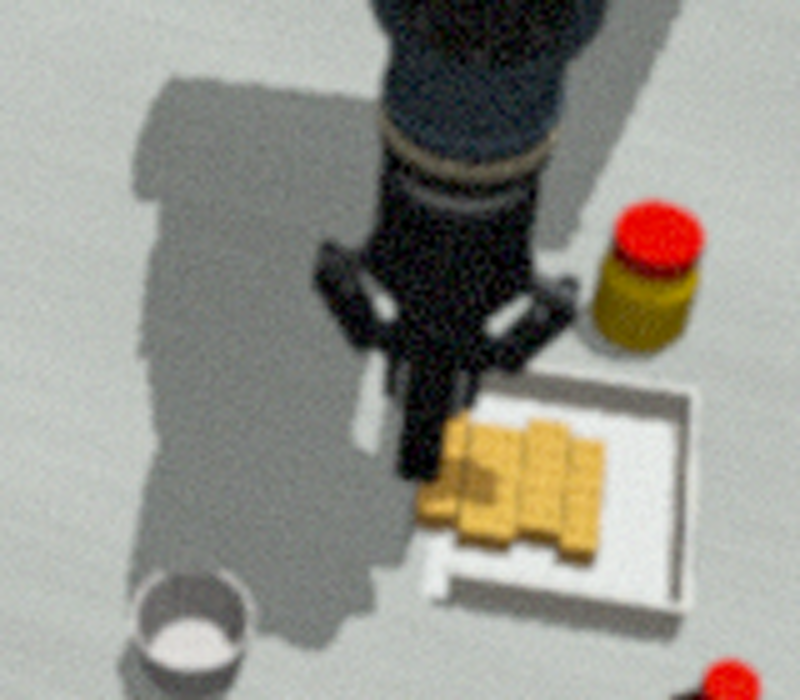

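View pics/top11.png

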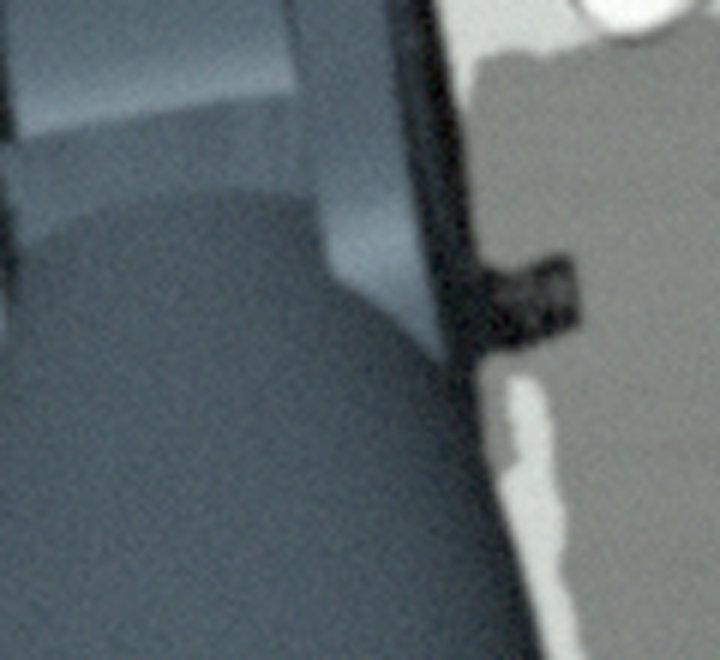

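step_arm:
  plan:
    - [[1,0,0,0.012,0,0,0],[1,0,0,0.012,0,0,0],[1,0,0,0.012,0,0,0],[1,0,0,0.012,0,0,0],[1,0,0,0.012,0,0,0]]

```text
time_s: 16.27
position: [0.5793, 0.1406, 0.0742]
tcp_rot: [0.704, -0.704, -0.066, 0.066]
contact_force: [-0.6, -0.8, -1.6]
opening: 0.27
```

step_arm:
  plan:
    - [[1,0,0,0.012,0,0,0],[1,0,0,0.012,0,0,0],[1,0,0,0.012,0,0,0],[1,0,0,0.008,0,0,0],[1,0,0,0,0,0,0]]

```text
time_s: 16.9
position: [0.5773, 0.1514, 0.0743]
tcp_rot: [0.704, -0.704, -0.066, 0.066]
contact_force: [-0.3, 0.0, -1.3]
opening: 0.268
```

```bash
python3 tr.py;  python3 - <<'E'
from h import *
for n,c in(("scene",(340,440,180,270,7)),):
    im,d=bot.get_image(n); np.savez('scene12.npz',im=im,d=d);crop(np.clip((im.astype(float))*1.5,0,255).astype(np.uint8),*c,f"pics/{n}12.png")
E
```

```text
t 16.9 tray x,y -51.0 7.8 z 74.3 yaw 100.67 tiltx,z [-1.e-04 -1.e+00  2.e-04] Fx 0.07 0.3 -1.35
```

View pics/scene12.png

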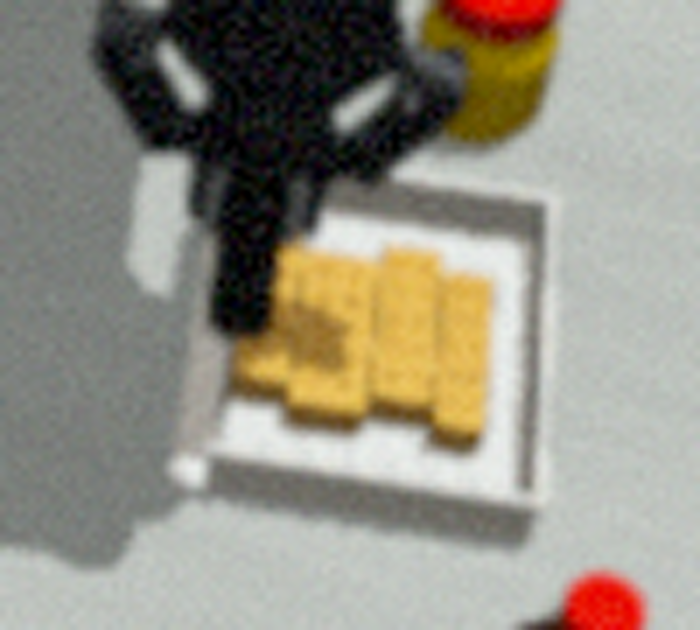

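```bash
python3 - <<'E'
from h import *
th=1.757;u=np.array([np.cos(th),np.sin(th)]);v=np.array([-np.sin(th),np.cos(th)])
for p,z in(((491,285),.02),((484,430),.02),((546,205),.026),((530,490),.026),((237,360),.02)):
    q=(np.array(p)+.5)/7-.5+np.array([340,180]); w=plane('scene',*q,z)[:2]*1000-[575.5,203]; print(p,(w@u).round(1),(w@v).round(1))
E
```

```text
(491, 285) 43.6 29.2
(484, 430) 44.2 -40.0
(546, 205) 62.3 69.0
(530, 490) 60.9 -67.7
(237, 360) -49.1 -26.2
```

step_arm:
  plan:
    - [[1,0,0,0.008,0,0,0],[1,0,0,0.008,0,0,0],[1,0,0,0.008,0,0,0],[1,0,0,0.008,0,0,0],[1,0,0,0.008,0,0,0]]

```text
time_s: 17.58
position: [0.5755, 0.1611, 0.0743]
tcp_rot: [-0.704, 0.704, 0.066, -0.066]
contact_force: [0.8, -0.8, -1.8]
opening: 0.266
```

step_arm:
  plan:
    - [[1,0,0,0.004,0,0,0],[1,0,0,0.004,0,0,0],[1,0,0,0.004,0,0,0],[1,0,0,0,0,0,0]]

```text
time_s: 18.08
position: [0.575, 0.164, 0.0743]
tcp_rot: [0.704, -0.704, -0.066, 0.066]
contact_force: [-0.1, 0.2, -1.3]
opening: 0.272
```

```bash
python3 tr.py
```

```text
t 18.07 tray x,y -38.2 7.7 z 74.3 yaw 100.66 tiltx,z [-1.e-04 -1.e+00  1.e-04] Fx 0.26 0.09 -1.27
```

Now fine steps of 0.5 mm, watching force.

step_arm:
  plan:
    - [[1,0,0,0.003,0,0,0],[1,0,0,0.002,0,0,0],[1,0,0,0.002,0,0,0],[1,0,0,0.002,0,0,0]]

```text
time_s: 18.58
position: [0.5745, 0.1661, 0.0743]
tcp_rot: [-0.704, 0.704, 0.066, -0.066]
contact_force: [-0.7, -1.5, -0.7]
opening: 0.263
```

step_arm:
  plan:
    - [[1,0,0,0.002,0,0,0],[1,0,0,0.002,0,0,0],[1,0,0,0.002,0,0,0]]

```text
time_s: 18.95
position: [0.5743, 0.1676, 0.0743]
tcp_rot: [-0.704, 0.704, 0.066, -0.066]
contact_force: [0.9, -1.1, -1.2]
opening: 0.266
```

step_arm:
  plan:
    - [[1,0,0,0.002,0,0,0],[1,0,0,0.002,0,0,0]]

```text
time_s: 19.2
position: [0.5741, 0.1683, 0.0743]
tcp_rot: [-0.704, 0.704, 0.066, -0.066]
contact_force: [0.7, -4.8, -0.2]
opening: 0.27
```

```bash
python3 tr.py
```

```text
t 19.2 tray x,y -33.8 7.8 z 74.3 yaw 100.65 tiltx,z [-2.e-04 -1.e+00 -8.e-04] Fx -4.87 0.25 -0.24
```

step_arm:
  plan:
    - [[1,0,0,0,0,0,0]]

```text
time_s: 19.32
position: [0.5741, 0.1683, 0.0743]
tcp_rot: [-0.704, 0.704, 0.066, -0.066]
contact_force: [-0.3, -3.8, -0.7]
opening: 0.266
```

```bash
python3 tr.py;  python3 - <<'E'
from h import *
for n,c in(("scene",(340,440,180,270,7)),):
    im,d=bot.get_image(n); crop(np.clip((im.astype(float))*1.5,0,255).astype(np.uint8),*c,f"pics/{n}13.png")
E
python3 tr.py
```

```text
t 19.32 tray x,y -33.9 7.8 z 74.3 yaw 100.64 tiltx,z [-1.e-04 -1.e+00 -7.e-04] Fx -3.7 1.05 -0.69
t 19.38 tray x,y -33.9 7.8 z 74.3 yaw 100.64 tiltx,z [-1.e-04 -1.e+00 -7.e-04] Fx -3.71 0.2 -0.55
```

View pics/scene13.png

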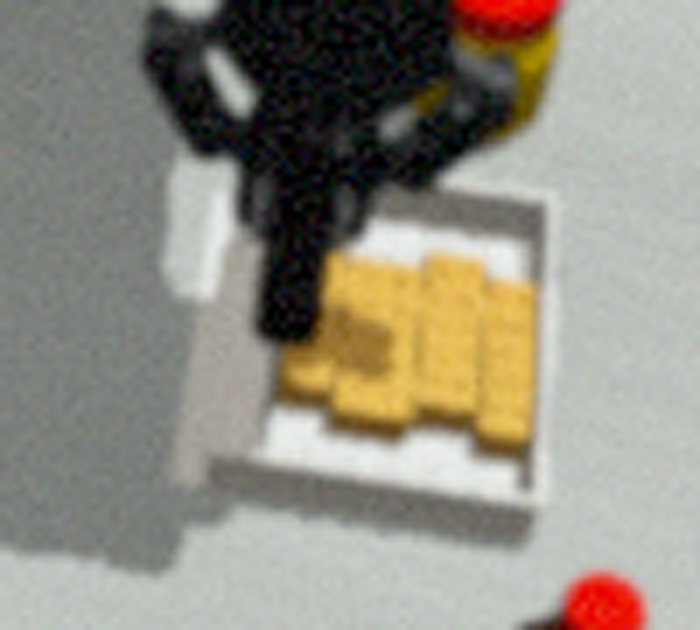

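step_arm:
  plan:
    - [[1,0,0,0.0008,0,0,0],[1,0,0,0,0,0,0]]

```text
time_s: 19.62
position: [0.574, 0.1683, 0.0743]
tcp_rot: [-0.704, 0.704, 0.065, -0.066]
contact_force: [0.0, -5.9, -0.3]
opening: 0.268
```

step_arm:
  plan:
    - [[1,0,0,0,0,0,0],[1,0,0,0,0,0,0],[1,0,0,0,0,0,0]]

```text
time_s: 20.0
position: [0.5741, 0.1684, 0.0743]
tcp_rot: [-0.704, 0.704, 0.066, -0.066]
contact_force: [0.4, -5.5, -0.8]
opening: 0.265
```

```bash
python3 tr.py
```

```text
t 20.0 tray x,y -33.8 7.8 z 74.3 yaw 100.64 tiltx,z [-1.e-04 -1.e+00 -9.e-04] Fx -5.51 0.63 -0.83
```

step_arm:
  plan:
    - [[1,0,0,-0.004,0,0,0],[1,0,0,-0.012,0,0,0],[1,0,0,-0.04,0,0,0],[1,0,0,-0.04,0,0,0],[1,0,-0.04,-0.04,0,0,0]]

```text
time_s: 20.62
position: [0.5799, 0.1344, 0.084]
tcp_rot: [-0.704, 0.704, 0.065, -0.066]
contact_force: [0.4, 0.5, -2.3]
opening: 0.271
```

step_arm:
  plan:
    - [[1,0,-0.1,0,0,0,0],[1,0,-0.1,0,0,0,0],[1,0,-0.15,-0.05,0,0,0],[1,0,0,-0.15,0,0,0],[1,0,0,-0.15,0,0,0]]

```text
time_s: 21.25
position: [0.5971, 0.0482, 0.1733]
tcp_rot: [-0.704, 0.704, 0.067, -0.065]
contact_force: [-1.8, 0.6, -2.4]
opening: 0.268
```

step_arm:
  plan:
    - [[1,0,0,-0.15,0,0,0],[1,0,0,-0.15,0,0,0],[1,0,0,-0.15,0,0,0],[1,0,0,-0.15,0,0,0],[1,0,0,0,0,0,0]]

```text
time_s: 21.88
position: [0.6244, -0.1011, 0.1723]
tcp_rot: [-0.704, 0.704, 0.065, -0.064]
contact_force: [0.1, -0.4, -1.4]
opening: 0.265
```

```bash
python3 go.py 594.5 -340.5 173 93.2 6;  python3 - <<'E'
from h import *
for n,c in(("scene",(340,440,180,270,7)),("top",(190,310,150,260,6))):
    im,d=bot.get_image(n);np.savez(f'{n}14.npz',im=im,d=d); crop(np.clip((im.astype(float))*1.3,0,255).astype(np.uint8),*c,f"pics/{n}14.png")
E
```

```text
t 21.875 pos [ 624.4 -101.1  172.3] yaw 100.45 tilt [ 5.e-04 -1.e+00 -7.e-04] F [ 0.08 -0.38 -1.38] op 0.265 j [-0.16  0.45  0.12  1.24 -0.   -0.34]
total mm [ -72.9   -0.6 -230. ] deg [0.04 7.25 0.03]
per row [-0.0486 -0.0004 -0.1533] [0.0001 0.0101 0.    ] tool
```

View pics/scene14.png

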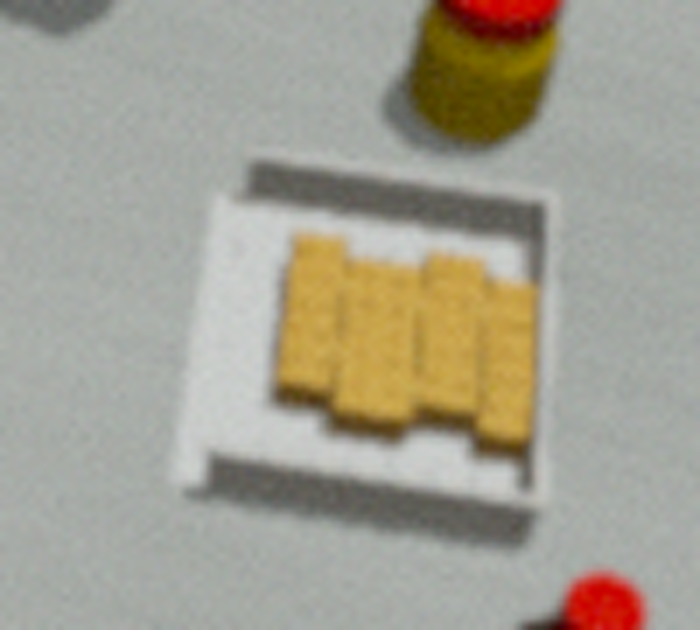

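View pics/top14.png

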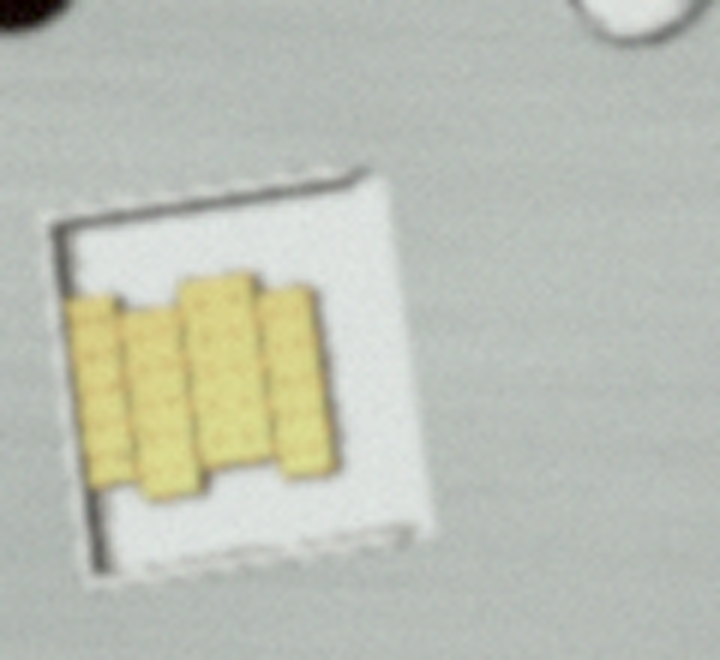

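```bash
 python3 - <<'E'
from h import *
for n,c in(("top",(430,500,165,255,8)),("scene",(175,255,140,215,9))):
    im=np.load(f'{n}14.npz')['im']; crop(np.clip((im.astype(float)-20)*1.8,0,255).astype(np.uint8),*c,f"pics/{n}15.png")
E
```

```text
(no output)
```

View pics/top15.png

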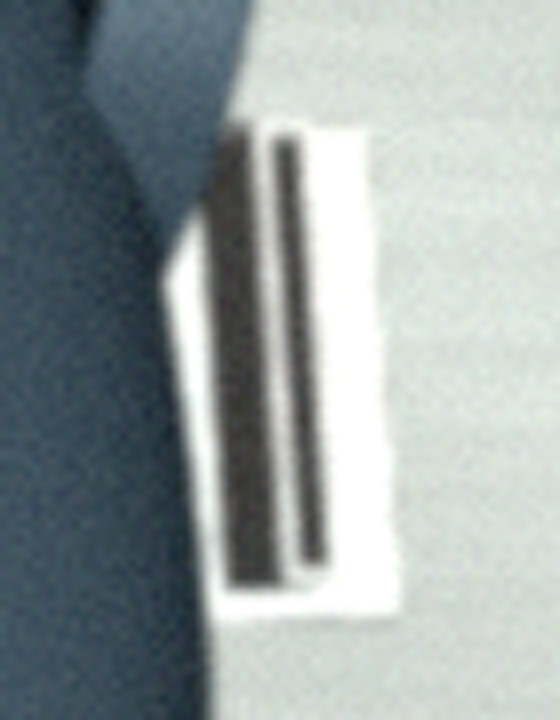

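View pics/scene15.png

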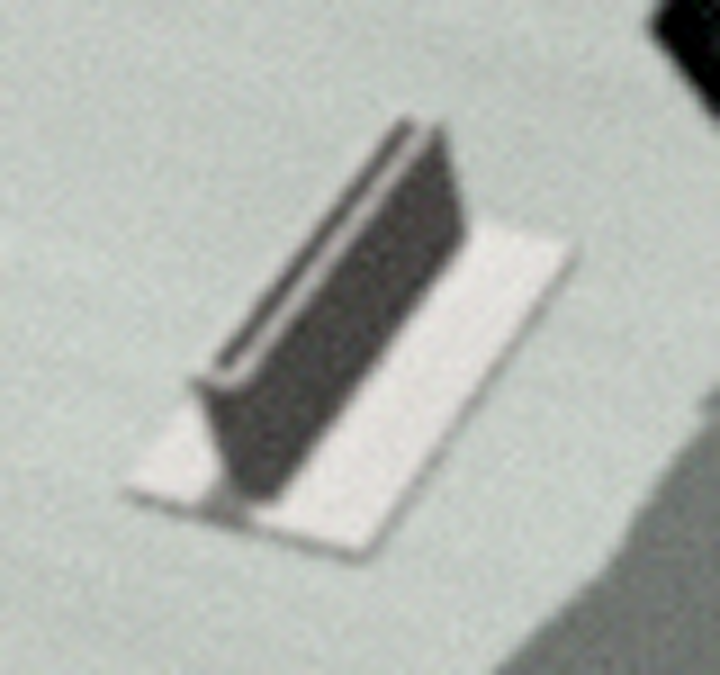

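```bash
 python3 - <<'E'
from h import *
T=lambda p:((np.array(p)+.5)/8-.5+np.array([430,165.]))
S=lambda p:((np.array(p)+.5)/9-.5+np.array([175,140.]))
for p in((288,135),(315,565),(301.5,350)): print(plane('top',*T(p),.062).round(4))
for p in((411,120),(224,366),(317,243)): print('s',plane('scene',*S(p),.062).round(4))
print(tri(T((301.5,350)),S((317,243))))
E
```

```text
[ 0.6568 -0.342   0.062 ]
[ 0.5338 -0.348   0.062 ]
[ 0.5948 -0.3451  0.062 ]
s [ 0.5356 -0.3484  0.062 ]
s [ 0.6561 -0.3412  0.062 ]
s [ 0.598  -0.3449  0.062 ]
(array([ 0.59546538, -0.34658154,  0.05897607]), np.float64(0.00110240160999004))
```

step_arm:
  plan:
    - [[1,0,0,0,0,0.0605,0],[1,0,0,-0.15,0,0,0],[1,0,0,-0.15,0,0,0],[1,0,0,-0.15,0,0,0],[1,0,0,-0.15,0,0,0]]

```text
time_s: 22.6
position: [0.6333, -0.2476, 0.1723]
tcp_rot: [0.707, -0.707, -0.022, 0.021]
contact_force: [0.7, 1.1, -1.2]
opening: 0.269
```

```bash
python3 go.py 594.8 -343.3 173 93.1 2
```

```text
t 22.6 pos [ 633.3 -247.6  172.3] yaw 93.49 tilt [ 3.e-04 -1.e+00  1.e-04] F [ 0.66  1.13 -1.21] op 0.269 j [-0.37  0.53  0.26  1.3   0.   -0.43]
total mm [-44.3  -0.7 -93.2] deg [-0.01  0.39  0.02]
per row [-0.0885 -0.0014 -0.1864] [-0.      0.0016  0.0001] tool
```

step_arm:
  plan:
    - [[1,-0.059,0,-0.124,0,0.002,0],[1,-0.059,0,-0.124,0,0,0],[1,-0.059,0,-0.124,0,0,0],[1,0,0,0,0,0,0],[1,0,0,0,0,0,0]]

```text
time_s: 23.22
position: [0.5945, -0.3421, 0.1721]
tcp_rot: [0.707, -0.707, -0.02, 0.02]
contact_force: [-0.3, 0.8, -1.0]
opening: 0.27
```

```bash
python3 go.py 594.8 -343.3 143 93.1 1
```

```text
t 23.225 pos [ 594.5 -342.1  172.1] yaw 93.19 tilt [ 2.e-04 -1.e+00  4.e-04] F [-0.29  0.83 -1.03] op 0.27 j [-0.52  0.55  0.28  1.3   0.   -0.58]
total mm [ 0.2 29.1 -1.3] deg [-0.02  0.09  0.01]
per row [ 0.001   0.1162 -0.0051] [-0.0002  0.0008  0.0001] tool
```

Lower to just above the mouth and look.

step_arm:
  plan:
    - [[1,0,0.05,-0.005,0,0,0],[1,0,0.06,0,0,0,0],[1,0,0,0,0,0,0]]

```text
time_s: 23.6
position: [0.5935, -0.3432, 0.1421]
tcp_rot: [0.707, -0.706, -0.019, 0.021]
contact_force: [-0.1, -0.0, -1.0]
opening: 0.268
```

```bash
python3 go.py 594.8 -343.3 128 93.1 1;  python3 - <<'E'
from h import *
for n,c in(("scene",(165,265,120,220,7)),):
    im,d=bot.get_image(n);np.savez(f'{n}16.npz',im=im,d=d); crop(np.clip((im.astype(float)-10)*2,0,255).astype(np.uint8),*c,f"pics/{n}16.png")
E
```

```text
t 23.6 pos [ 593.5 -343.2  142.1] yaw 93.2 tilt [-0.003  -1.      0.0019] F [-0.11 -0.01 -1.05] op 0.268 j [-0.52  0.56  0.23  1.24 -0.   -0.58]
total mm [ 1.3 14.1 -0.1] deg [-0.11  0.1  -0.17]
per row [ 0.0053  0.0563 -0.0006] [-0.0009  0.0008 -0.0014] tool
```

View pics/scene16.png

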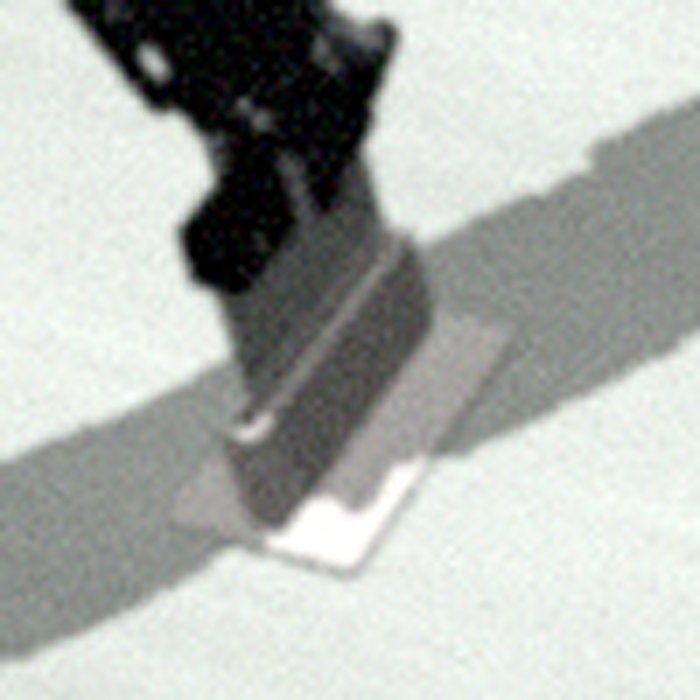

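step_arm:
  plan:
    - [[1,0.004,0.02,0,0,0,0],[1,0,0.02,0,0,0,0],[1,0,0.02,0,0,0,0],[1,0,0,0,0,0,0]]

```text
time_s: 24.15
position: [0.595, -0.3442, 0.1288]
tcp_rot: [0.707, -0.707, -0.019, 0.02]
contact_force: [-0.7, -0.1, -0.7]
opening: 0.267
```

```bash
python3 go.py 594.8 -343.3 80 93.1 1
```

```text
t 24.15 pos [ 595.  -344.2  128.8] yaw 93.15 tilt [-7.e-04 -1.e+00  4.e-04] F [-0.73 -0.07 -0.7 ] op 0.267 j [-0.52  0.57  0.21  1.21 -0.   -0.58]
total mm [-0.1 48.8  0.9] deg [-0.02  0.05 -0.04]
per row [-0.0004  0.1952  0.0037] [-0.0002  0.0004 -0.0004] tool
```

step_arm:
  plan:
    - [[1,0,0.03,0,0,0,0],[1,0,0.03,0,0,0,0],[1,0,0.03,0,0,0,0],[1,0,0,0,0,0,0]]

```text
time_s: 24.65
position: [0.5948, -0.3441, 0.1059]
tcp_rot: [0.707, -0.707, -0.019, 0.02]
contact_force: [0.8, 0.1, -1.0]
opening: 0.267
```

step_arm:
  plan:
    - [[1,0,0.03,0,0,0,0],[1,0,0.03,0,0,0,0],[1,0,0.02,0,0,0,0],[1,0,0,0,0,0,0]]

```text
time_s: 25.15
position: [0.595, -0.3441, 0.0862]
tcp_rot: [0.707, -0.707, -0.019, 0.02]
contact_force: [-1.0, 0.0, -2.2]
opening: 0.266
```

```bash
python3 go.py 594.8 -343.5 78 93.1 1
```

```text
t 25.15 pos [ 595.  -344.1   86.2] yaw 93.16 tilt [-9.e-04 -1.e+00  4.e-04] F [-0.99  0.04 -2.18] op 0.266 j [-0.52  0.59  0.14  1.12 -0.   -0.58]
total mm [-0.1  8.2  0.6] deg [-0.03  0.06 -0.05]
per row [-0.0006  0.0328  0.0025] [-0.0002  0.0005 -0.0004] tool
```

step_arm:
  plan:
    - [[1,0,0.012,0,0,0,0],[1,0,0.012,0,0,0,0],[1,0,0.006,0,0,0,0],[1,0,0,0,0,0,0]]

```text
time_s: 25.65
position: [0.5952, -0.3443, 0.0792]
tcp_rot: [-0.707, 0.707, 0.019, -0.02]
contact_force: [-0.3, -0.8, -1.3]
opening: 0.269
```

```bash
python3 go.py 594.8 -343.5 77.5 93.1 1
```

```text
t 25.65 pos [ 595.2 -344.3   79.2] yaw 93.15 tilt [-2.e-04 -1.e+00  0.e+00] F [-0.3  -0.78 -1.33] op 0.269 j [-0.52  0.6   0.13  1.1  -0.   -0.58]
total mm [-0.4  1.7  0.8] deg [-0.    0.05 -0.01]
per row [-0.0014  0.0069  0.0033] [-0.      0.0004 -0.0001] tool
```

step_arm:
  plan:
    - [[1,0,0.003,0,0,0,0],[1,0,0.003,0,0,0,0],[1,0,0.002,0,0,0,0],[1,0,0,0,0,0,0]]

```text
time_s: 26.15
position: [0.5953, -0.3443, 0.0776]
tcp_rot: [-0.707, 0.707, 0.02, -0.019]
contact_force: [-0.7, 0.4, 0.5]
opening: 0.266
```

```bash
python3 go.py 594.8 -343.5 77.5 93.1 1
```

```text
t 26.15 pos [ 595.3 -344.3   77.6] yaw 93.16 tilt [ 2.e-04 -1.e+00 -2.e-04] F [-0.66  0.39  0.47] op 0.266 j [-0.52  0.6   0.13  1.1  -0.   -0.58]
total mm [-0.4  0.1  0.9] deg [0.01 0.06 0.01]
per row [-0.0018  0.0003  0.0034] [0.0001 0.0005 0.0001] tool
```

step_arm:
  plan:
    - [[1,0,0.001,0,0,0,0],[-0.3,0,0,0,0,0,0],[-0.3,0,0,0,0,0,0],[-1,0,0,0,0,0,0],[-1,0,0,0,0,0,0]]
  squeeze: 20

```text
time_s: 26.78
position: [0.5953, -0.3443, 0.077]
tcp_rot: [-0.707, 0.707, 0.019, -0.019]
contact_force: [-0.3, 0.6, 1.3]
opening: 0.996
```

step_arm:
  plan:
    - [[-1,0,0,0,0,0,0],[-1,0,-0.05,0,0,0,0],[-1,0,-0.1,0,0,0,0],[-1,0,-0.15,0,0,0,0],[-1,0,-0.15,0,0,0,0]]

```text
time_s: 27.4
position: [0.5952, -0.3443, 0.1917]
tcp_rot: [-0.707, 0.707, 0.02, -0.019]
contact_force: [0.4, -0.3, -0.1]
opening: 0.997
```

step_arm:
  plan:
    - [[-1,0,0,0.2,0,0,0],[-1,0,0,0.2,0,0,0],[-1,0,0,0.2,0,0,0],[-1,0,0,0.2,0,0,0],[-1,0,0,0,0,0,0]]

```text
time_s: 28.02
position: [0.5842, -0.1415, 0.191]
tcp_rot: [0.707, -0.707, -0.021, 0.02]
contact_force: [0.5, 0.3, -0.1]
opening: 0.996
```

```bash
python3 go.py 594.8 -343.5 77.5 93.1 1;  python3 - <<'E'
from h import *
for n,c in(("scene",(180,250,140,210,8)),("top",(430,490,170,250,7))):
    im,d=bot.get_image(n);np.savez(f'{n}17.npz',im=im,d=d); crop(np.clip((im.astype(float))*1.5,0,255).astype(np.uint8),*c,f"pics/{n}17.png")
    if n=='scene': crop(im,320,450,150,310,4,'pics/s17t.png')
E
```

```text
t 28.025 pos [ 584.2 -141.5  191. ] yaw 93.37 tilt [ 1.e-03 -1.e+00  1.e-04] F [ 0.48  0.26 -0.06] op 0.996 j [-0.24  0.39  0.07  1.25  0.   -0.3 ]
total mm [  -1.4  113.5 -202.3] deg [-0.01  0.27  0.06]
per row [-0.0057  0.4538 -0.809 ] [-0.0001  0.0023  0.0005] tool
```

View pics/scene17.png

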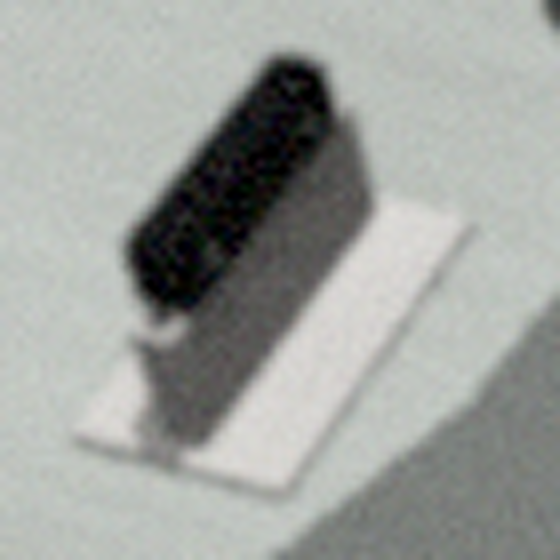

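View pics/top17.png

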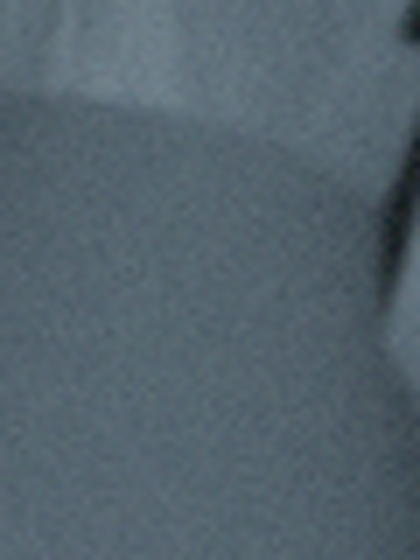

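View pics/s17t.png

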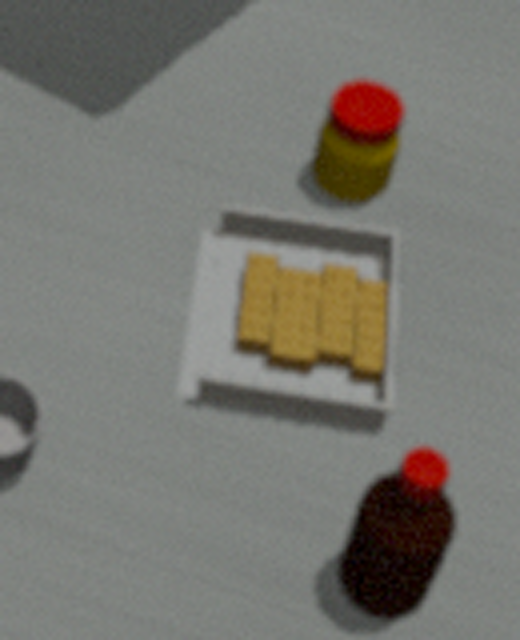

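```bash
 python3 - <<'E'
from h import *
th=1.757;u=np.array([np.cos(th),np.sin(th)]);v=np.array([-np.sin(th),np.cos(th)])
for n in('top14','scene17'):
    f=np.load(n+'.npz');im=f['im'].astype(int);c=n[:-2];P=pts(c,f['d'])
    m=(im[...,0]-im[...,2]>40)&(im[...,1]-im[...,2]>25)&(abs(P[...,2]-.02)<.01)&(abs(P[...,0]-.58)<.07)&(abs(P[...,1]-.2)<.08)
    vv,uu=np.nonzero(m); w=plane(c,uu,vv,.02)[:,:2]*1000-[575.5,203]; x,y=w@u,w@v
    for a,b in((-30,-15),(-15,0),(0,15),(15,30)):
        s=(y>a)&(y<b); print(n,(a,b),x[s].min().round(1),x[s].max().round(1))
    print(np.median(P[m][:,2]).round(4),np.percentile(P[m][:,2],[5,95]).round(4))
    if c=='scene':
        a=np.load('scene0.npz'); 
        d=np.abs(a['im'].astype(int)-im).max(2); 
        for nm,(x0,x1,y0,y1) in dict(cup=(305,332,242,272),jar=(398,422,170,200),bottle=(403,436,262,306),scraper=(188,240,145,203)).items(): print(nm,np.percentile(d[y0:y1,x0:x1],[50,95]))
E
```

```text
top14 (-30, -15) -32.3 61.1
top14 (-15, 0) -32.7 61.7
top14 (0, 15) -32.8 61.8
top14 (15, 30) -32.8 61.5
0.0202 [0.0167 0.0236]
scene17 (-30, -15) -32.7 59.8
scene17 (-15, 0) -34.0 61.9
scene17 (0, 15) -32.9 61.4
scene17 (15, 30) -33.6 60.9
0.0211 [0.0169 0.0238]
cup [ 7.   11.55]
jar [ 7. 14.]
bottle [ 8. 18.]
scraper [ 8. 20.]
```

All checks pass: bars flat and square against the wall, bystanders unmoved, scraper image unchanged from the start.

```bash
python3 -c "
from rig import bot
print(bot.close_job())"
```

```text
the job is handed in; nothing more can be done
None
```

The job is handed in after about 28 s of the 66 s allowed; the hand-in reported no verdict.

**What I did:** I drew the scraper from its stand and slid the four bars over the lip with its blade. I pressed them against the back wall at about 5.5 N, as read by the wrist force sensor, and held that for about 0.4 s. Then I backed off, lowered the scraper back into its slot without resistance and moved the open gripper clear.

**Last checks:**
- **Bars:** They run from the back wall (x = +62 mm) to about −33 mm, with front and rear edges parallel in both camera views and no visible gaps. Their tops are at about 20 mm, so they lie flat on the tray floor.
- **Scraper:** The scene picture matches the starting picture to within noise, so it looks fully home. The top camera's view of the stand was blocked by the arm after the release, so this rests on one view.
- **Cup, jar and bottle:** Their image patches are also unchanged from the start.

**What disagreed:**
- **Stand slot:** The cameras put the slot centre about 4 mm further along −y than where I gripped the scraper. I returned the scraper close to the camera value, and it went in cleanly.
- **Blade corner:** In the pictures, a blade corner appeared about 5 pixels from where I expected it along the blade. I shifted the push line by 6 mm to allow for that, and the blade stayed behind all the bars.

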